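Prise open the pantry bin and draw out the dough paddle

ROBOT

A 6-joint arm with a two-finger parallel gripper is mounted at the origin on the work surface. World frame = base frame: x ahead of the robot, y to its left, z up, the work surface at z = 0. Lengths are in m, angles in degrees, forces in N, time in s.
With the tool pointing down it reaches from about 0.35 to 0.875 m from the base axis. Payload 4.2 kg.
Tool frame: the origin (TCP) lies midway between the tips of the shut fingers; the grasp point (between the pads) lies 19 mm behind it (r.pinch_z is the distance from the TCP to the grasp point, in m); z points along the fingers, y is the line along which they close (so a half turn about z gives the same grasp; the last joint's range is limited). The gripper opens to 87 mm and grips with 3 to 60 N. Pads are 19 mm wide; open, the fingers measure 117 mm over their backs; the gripper's body (75 mm by 190 mm) begins 51 mm behind the grasp point.
Start: joints at [-52.391, 22.042, 0.453, 0, -68.411, -14.817], TCP at [0.242, -0.576, 0.223] pointing down, gripper open.
Joint ranges: [-179.83, 179.83], [-69.29, 118.12], [-61.27, 80.66], [-181.25, 117.63], [-171.15, -9.14], [-177.46, 177.46]. Speed limits (degrees/s): [159.86, 159.86, 180, 180, 180, 180].

INTERFACE

Orientations are given as a 3x3 rotation matrix whose columns are the frame's x, y, z axes.
In Python, from station import r, imaging, models gives the robot as it stands. The module is installed in compiled form; this text tells all that it offers.
- The arm moves only by the tool apply_moves, never from a script. Its argument "moves" is a list of rows, each a list of 2 entries, a list of its own where there are three numbers: the shift along the tool's x, y, z in m, then the turn about the tool's z in degrees. A call has 1 to 5 rows; each row shifts and turns the commanded pose from where the row before left it, along the tool's axes as they then stand; what a row does not reach is not made up. A row lasts 1/12 s, in which the tool goes at most 41.7 mm and 7.16 degrees, less where a joint would pass 70% of its speed; a pose out of reach is approached as far as the arm can. A call is refused whole if a number of a shift passes 0.0417 or a number of a turn 7.16, either way. A call with a gripper value outside its range is refused whole. "hand" is the finger opening in m, from 0 to 0.087, set as the call begins (left out, the last holds). The fingers move at their own pace and stop on an object; the grip force is fixed at half the most. Time passes only in rows, so rows that do not move let the fingers close. It gives the time, the measured TCP pose, the force, the opening and the grip force at its end, in the units of the state.
- r.sense(): the state, without advancing time (a new reading comes with each control period).
- imaging.capture(name): name is "scene" or "top" or "wrist"; returns a dict with "frame" (400x640x3 uint8, blue, green, red), "intrinsics" (3x3 intrinsics, pixels), "eye" and "orientation" of the camera in the world. Camera axes: x right, y down, z forward; pixel columns grow to the right and rows downward; lengths in m; the calibration is good to about 2 mm. A picture is of the moment at which its call begins. There is no depth.
- r.finish_job(): hands the job in; it is judged then, once.
Trained networks look in a picture, given as the dict that the camera call returned (one of the last four; its "shot" number tells which), for a name from the list of things; names that differ only in an ending like _2 or _b are one class to them, and where a whole thing is asked for, a point or a joint stands for the part that bears it (a point fixed in the world has none). Each returns a list of dicts, best first, with "confidence" (0 to 1); they miss things now and then, are a little off and sometimes report something else, mostly with a low value. They report only what shows in the picture. A call takes as long as a camera call. They do not tell look-alikes from the thing itself.
- models.cut_out(picture, target): "region" (400x640 bool, what is visible of it) and "extent" ([left, top, width, height] as shares, 0 to 1, of the picture: columns of its width, rows of its height, round what is visible of it).
- models.place_of(picture, target): "at" ([column, row] as shares, 0 to 1, of the picture: columns of its width, rows of its height: a listed point, or the origin of a listed thing).
The state is a dict: "time_s": time; "joints": joint angles; "joint_velocities": joint speeds; "effort": joint torques, N m; "tcp_pos": TCP position; "ee_rot": TCP orientation; "wrist_force": force on the tool from outside, world axes, zero at the start; "moment": the same for the moment, N m; "gripper_width": opening from 0.0 (shut) to 1.0 (fully open); "gripper_force": force on a finger pad.
Only numpy, scipy, OpenCV 4.12 (cv2) and the standard library are available. Lean on these libraries where they do the work, as an engineer would, in place of code of your own. Each camera call takes 0.05 s, during which the arm holds its last target. There are 200 camera calls.

TASK

Use the small prying lever to prise the snap-down hatch of the storage bin past its catch, and swing the hatch right over until it lies back on the bin's fixed cover; then lay the lever flat on the table and let go of it. Take the wooden paddle by its handle, tilt it and draw it out through the hatch opening, and finish while still holding it in the gripper, steady in the air, with both of its ends at least 5 cm above the top of the bin. Do not disturb the other things on the shelf.

Things in the scene. Friction and masses are not known exactly. Their poses are not given: they have to be found in the camera images.
- bin: Grey storage bin, white top, fixed. Origin: centre of underside; x along its 300 mm length away from the robot, y across its 126 mm width. Walls 4, floor 6 mm thick, top at z = 70 mm. The near half of the top (x -150 to -5 mm) is a fixed white cover 6 mm thick; the far half (x -5 to 146, y -59 to 59 mm inside) is the opening, shut at first by the hatch.
- hatch (a joint): White hatch, 6 mm thick, 110 g, flush with the cover; hinge along bin y at bin x -5, z 70 mm. 0 rad shut, grows as its far edge swings up and back to the robot, 3.1 folded on the cover. A sprung catch at the far edge needs about 4 N up at a tab to snap free (first 0.06 rad); then only weight: falls shut before 1.57, open beyond. A 19 mm skirt hangs outside the bin's far wall.
- tab_left (a point): Centre of the underside of the hatch's left (bin +y) prying tab: an ear 45 mm along bin x, 27 mm along bin y, 6 mm thick, standing out sideways from the bin's wall. Shut, its underside is 64 mm above the table, at bin x 118, y 76 mm, with free space below. Moves with the hatch.
- tab_right (a point): The same on the right (bin -y side), at bin x = 118, y = -76 mm.
- paddle: Wooden paddle, 250 mm, about 130 g, flat on the bin's floor along bin x. Origin: mid-length, underside; x points to the handle end. Handle 20 mm wide, 20 tall, x -40 to 125 mm, under the hatch; blade 44 mm wide, 10 thick, x -125 to -40 mm, reaching 110 mm under the cover: raise the handle end about 15 degrees, blade end staying on the floor, then draw it out lengthwise.
- paddle_handle_end (a point): Centre of the paddle's handle end face.
- paddle_blade_end (a point): Centre of the paddle's blade end face.
- lever: Small prying lever flat on the table left of the bin, about 110 g, blade towards the bin. Origin: on the underside where blade and handle meet; x points to the tip. Dark wooden handle 20 mm wide, 24 tall, x -110 to 0 mm; flat steel blade 22 mm wide, 4 mm thick (8 to 12 mm above the underside), x 0 to 70 mm.
- lever_tip (a point): Tip of the lever's blade, mid-thickness (10 mm above the lever's underside).
- jar: Bystander: glass jar with steel lid, 72 mm across, 110 mm tall. Origin under its centre.
- mug: Bystander: white mug, 80 mm across, 90 mm tall. Origin under its centre.
- flat_tin: Bystander: flat steel tin, 82 mm across, 36 mm tall. Origin under its centre.
- cutter: Bystander: steel cutter ring, 68 mm across, 30 mm tall. Origin under its centre.
- bowl: Bystander: white bowl, 140 mm across, 55 mm tall. Origin under its centre.
- tea_box: Bystander: cardboard box 70 x 130 x 60 mm tall. Origin under its centre.
- flask: Bystander: dark steel bottle, 66 mm across, 200 mm tall. Origin under its centre.
- spice: Bystander: small amber spice jar, 44 mm across, 80 mm tall. Origin under its centre.
Not all that is in view belongs to the job. Of the things that look like the lever, take the one that is farthest from the robot's base at the start.

How it is judged:
By the outcome, as a careful person would: the job done as asked, in the order asked, and still so for the second after the job is handed in, while the arm keeps its last pose, push and grip.
It also fails if it takes over 72 s, if anything falls off the work surface, if the arm or the gripper's body presses on something with over 40 N, if the wrist force passes 120 N, or if a joint passes its speed limit or range.

## Working session

There is one attempt and no reset: what is moved stays moved. The work goes in short steps, Python scripts to look and compute and a tool call to move; the robot and the scene stay as the last step left them, time stands still between calls to the robot, and variables do not carry over. Pictures are saved under pics/ and viewed, at most 10 in all, crops included, and the job is handed in when it is done.

Besides the shell and the picture viewer there is one more tool, called in YAML: its name, and indented under it one key for each argument. apply_moves: Moves the arm, as the interface text tells. Its arguments: {"type":"object","properties":{"moves":{"type":"array"},"hand":{"type":"number"}},"required":["moves"]}

```bash
mkdir -p pics; ls; cat > h.py <<'E'
import numpy as np, cv2
from station import r, imaging, models
def ray(p,uv):
    K=np.array(p["intrinsics"]);R=np.array(p["orientation"]);d=R@np.linalg.inv(K)@np.array([uv[0],uv[1],1.]);return np.array(p["eye"]),d
def onz(p,uv,z):
    e,d=ray(p,uv);return e+d*(z-e[2])/d[2]
def px(p,X):
    c=np.array(p["orientation"]).T@(np.array(X)-np.array(p["eye"]));q=np.array(p["intrinsics"])@c;return q[:2]/q[2]
def tri(obs):
    A=np.zeros((3,3));b=np.zeros(3)
    for p,uv in obs:
        e,d=ray(p,uv);d=d/np.linalg.norm(d);M=np.eye(3)-np.outer(d,d);A+=M;b+=M@e
    return np.linalg.solve(A,b)
E
python3 - <<'E'
from h import *
np.set_printoptions(precision=3,suppress=True)
s=imaging.capture("scene");t=imaging.capture("top")
cv2.imwrite("pics/s1.png",s["frame"]);cv2.imwrite("pics/t1.png",t["frame"])
for p,n in((s,"scene"),(t,"top")):
    print(n,p["eye"],p["orientation"],p["intrinsics"])
    for k in["bin","lever","lever_tip","tab_left","tab_right","paddle"]:
        for d in models.place_of(p,k):
            uv=np.array(d["at"])*[640,400];print(k,uv,round(d["confidence"],2),onz(p,uv,.064 if 'tab' in k else .01 if 'tip' in k else 0))
print(r.sense())
E
```

```text
pics
scene [1.361 0.723 0.765] [[-0.638  0.41  -0.652]
 [ 0.77   0.319 -0.553]
 [-0.018 -0.854 -0.519]] [[495.278   0.    309.925]
 [  0.    495.278 199.763]
 [  0.      0.      1.   ]]
bin [283.392 209.52 ] 0.61 [ 0.49  -0.117  0.   ]
lever [391.296 267.4  ] 0.96 [0.523 0.265 0.   ]
lever [489.92 231.88] 0.93 [0.233 0.391 0.   ]
lever [360.32 228.6 ] 0.9 [0.433 0.112 0.   ]
lever_tip [515.392 224.6  ] 0.89 [0.174 0.435 0.01 ]
lever_tip [400.512 245.4  ] 0.71 [0.444 0.242 0.01 ]
lever_tip [382.016 232.6  ] 0.61 [0.425 0.175 0.01 ]
tab_left [263.424 211.08 ] 0.92 [ 0.601 -0.084  0.064]
tab_left [251.712 279.68 ] 0.55 [0.815 0.089 0.064]
tab_right [230.08 191.8 ] 0.7 [ 0.587 -0.228  0.064]
paddle [283.776 207.92 ] 0.57 [ 0.483 -0.122  0.   ]
top [0.416 0.021 1.621] [[-0.007 -0.998  0.062]
 [-1.     0.006 -0.014]
 [ 0.014 -0.062 -0.998]] [[456.62    0.    317.571]
 [  0.    456.62  200.293]
 [  0.      0.      1.   ]]
bin [350.208 212.48 ] 0.65 [ 0.472 -0.118  0.   ]
lever [204.8 281.2] 0.89 [0.234 0.395 0.   ]
lever [351.68 215.72] 0.74 [ 0.461 -0.123  0.   ]
lever [239.808 197.6  ] 0.
[... 347 characters left out ...]
ft [341.888 168.4  ] 0.89 [ 0.622 -0.086  0.064]
tab_right [385.408 182.32 ] 0.69 [ 0.573 -0.235  0.064]
paddle [432.384 153.32 ] 0.73 [ 0.683 -0.416  0.   ]
{'time_s': 0.7, 'joints': array([-52.391,  22.04 ,   0.451,  -0.   , -68.411, -14.817]), 'joint_velocities': array([-0.023,  0.04 , -0.025,  0.076, -0.021, -0.097]), 'effort': array([  0.   , -39.033,  18.759,   4.224,   0.016,  -0.   ]), 'tcp_pos': array([ 0.242, -0.576,  0.223]), 'ee_rot': array([[-0.922, -0.387,  0.   ],
       [-0.387,  0.922, -0.   ],
       [-0.   , -0.   , -1.   ]]), 'wrist_force': array([-0.844,  0.094,  0.044]), 'moment': array([ 0.027, -0.034,  0.037]), 'gripper_force': 0.0, 'gripper_width': 1.000886348323913}
```

View pics/s1.png

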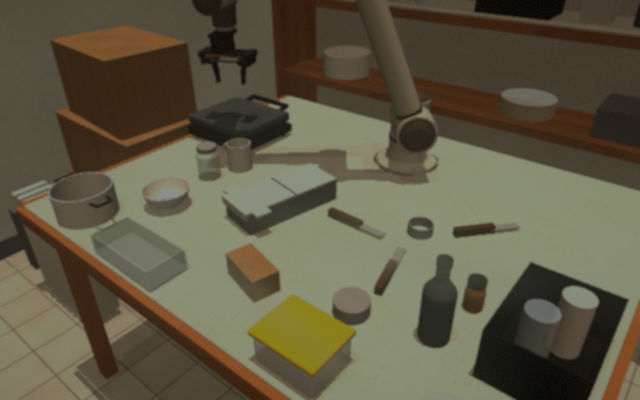

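View pics/t1.png

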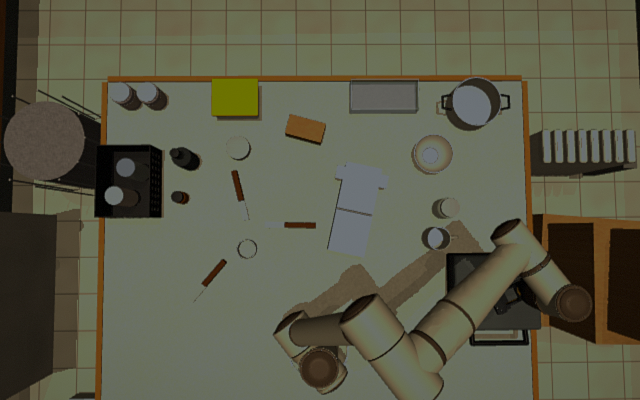

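```bash
cat > fit.py <<'E'
from h import *
from scipy.optimize import minimize
def box(x0,x1,y0,y1,z0,z1): return np.array([[x,y,z] for x in(x0,x1) for y in(y0,y1) for z in(z0,z1)])
BIN=[box(-.150,.150,-.063,.063,0,.07),box(.0955,.1405,-.0895,.0895,.064,.07),box(.146,.156,-.06,.06,.051,.07)]
LEV=[box(-.11,0,-.01,.01,0,.024),box(0,.07,-.011,.011,.008,.012)]
def sil(p,parts,q,z=0):
    S=4;m=np.zeros((400*S,640*S),np.uint8);c,s=np.cos(q[2]),np.sin(q[2])
    for B in parts:
        W=np.c_[q[0]+c*B[:,0]-s*B[:,1],q[1]+s*B[:,0]+c*B[:,1],B[:,2]+z]
        P=np.array([px(p,w) for w in W])*S
        cv2.fillConvexPoly(m,cv2.convexHull(P.astype(np.float32)).astype(np.int32),1)
    return cv2.resize(m.astype(np.float32),(640,400),interpolation=cv2.INTER_AREA)
def fit(obs,parts,q0,z=0):
    def cost(q): return sum(np.abs(sil(p,parts,q,z)-m).sum()/m.sum() for p,m in obs)
    b=minimize(cost,q0,method="Nelder-Mead",options=dict(initial_simplex=np.array(q0)+np.array([[0,0,0],[.02,0,0],[0,.02,0],[0,0,.15]]),maxiter=150))
    return b.x,b.fun
E
python3 - <<'E'
from fit import *
np.set_printoptions(precision=4,suppress=True)
t=imaging.capture("top");s=imaging.capture("scene")
O={}
for p,n in((t,"t"),(s,"s")):
    for k in["bin","lever","tea_box"]:
        for d in models.cut_out(p,k)[:4]:
            m=d["region"];v,u=np.nonzero(m);c=(u.mean(),v.mean());print(n,k,round(d["confidence"],2),np.array(c),m.sum(),onz(p,c,0.02))
            O.setdefault((n,k),[]).append((m,onz(p,c,0.02)))
def pick(n,k,xy): return min(O[n,k],key=lambda a:np.hypot(*(a[1][:2]-xy)))[0].astype(np.float32)
bo=[(t,pick("t","bin",(.48,-.12))),(s,pick("s","bin",(.48,-.12)))]
for o in(bo,bo[:1],bo[1:]): print("bin",fit(o,BIN,[.475,-.118,-.17]))
lo=[(t,pick("t","lever",(.55,.27))),(s,pick("s","lever",(.55,.27)))]
for o in(lo,lo[:1],lo[1:]): print("lev",fit(o,LEV,[.525,.27,-2.95]))
to=[(t,pick("t","tea_box",(.67,.04))),(s,pick("s","tea_box",(.67,.04)))]
print("tea",fit(to,[box(-.035,.035,-.065,.065,0,.06)],[.67,.04,-.2]))
f=t["frame"];cv2.imwrite("pics/c1.png",cv2.convertScaleAbs(cv2.resize(f[105:305,180:400],None,fx=3,fy=3,interpolation=cv2.INTER_CUBIC),alpha=1.3)[:600,:660])
for k in["jar","mug","flat_tin","cutter","bowl","flask","spice"]:
    d=models.place_of(t,k)
    if d: print(k,onz(t,np.array(d[0]["at"])*[640,400],0))
E
```

```text
t bin 0.71 [354.6577 207.5089] 3655 [ 0.4889 -0.1322  0.02  ]
t lever 0.68 [207.5462 279.9348] 368 [0.241  0.3813 0.02  ]
t lever 0.61 [289.1627 224.5661] 295 [0.4306 0.098  0.02  ]
t tea_box 0.9 [304.7474 128.7451] 871 [0.7696 0.0417 0.02  ]
t tea_box 0.2 [184.5913 158.5228] 482 [0.6653 0.4651 0.02  ]
s bin 0.71 [278.4632 197.3009] 4743 [ 0.4722 -0.1518  0.02  ]
s bin 0.68 [388.385  269.9929] 561 [0.5568 0.2763 0.02  ]
s lever 0.66 [387.9983 270.4312] 589 [0.5587 0.2764 0.02  ]
s lever 0.56 [353.1503 221.8041] 592 [0.4426 0.0944 0.02  ]
s lever 0.56 [481.1683 228.7067] 600 [0.2631 0.3759 0.02  ]
s tea_box 0.6 [253.0244 271.84  ] 2006 [0.7588 0.0321 0.02  ]
s tea_box 0.21 [350.4649 305.6295] 1239 [0.7085 0.2763 0.02  ]
bin (array([ 0.4784, -0.129 , -0.2185]), np.float64(0.06077273190021515))
bin (array([ 0.4769, -0.1282, -0.2162]), np.float64(0.025889193639159203))
bin (array([ 0.48  , -0.1293, -0.2182]), np.float64(0.027435166761279106))
lev (array([ 0.517 ,  0.2648, -2.8906]), np.float64(2.2525699138641357))
lev (array([ 0.5656,  0.1049, -2.6147]), np.float64(2.034745693206787))
lev (array([ 0.5182,  0.2654, -2.895 ]), np.float64(0.08414685726165771))
tea (array([ 0.765 ,  0.0393, -0.3061]), np.float64(0.12482987344264984))
jar [ 0.4836 -0.4324  0.    ]
mug [ 0.3818 -0.3997  0.    ]
flat_tin [ 0.3761 -0.4     0.    ]
cutter [0.3458 0.2552 0.    ]
bowl [ 0.6797 -0.4114  0.    ]
flask [0.6573 0.4435 0.    ]
spice [0.5186 0.4679 0.    ]
```

View pics/c1.png

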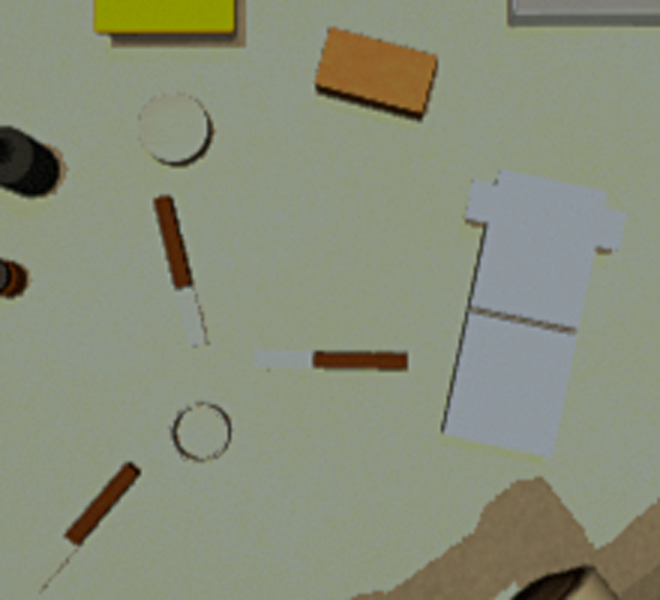

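Three look-alike levers in the top picture: A at (238,193), B at (297,225) and C at (212,280). A is farthest from the base (0.58 m, against about 0.45 m for B and C), and its blade is on the side towards the bin. The crop confirms this with A at crop (175,265). I'll take A.

apply_moves:
  moves:
    - [[0,0,0],7.16]
    - [[0,0,0],1.54]
    - [[-0.0221,0.034,0],0]
    - [[-0.0221,0.034,0],0]
    - [[-0.0221,0.034,0],0]
  hand: 0.06

```text
time_s: 1.87
tcp_pos: [0.2815, -0.4601, 0.222]
ee_rot: [[-0.97, -0.242, -0.0], [-0.242, 0.97, 0.0], [0.0, 0.001, -1.0]]
wrist_force: [1.5, -0.1, 1.3]
gripper_width: 0.729
gripper_force: 0.0
```

apply_moves:
  moves:
    - [[-0.0221,0.034,0],0]
    - [[-0.0221,0.034,0],0]
    - [[-0.0221,0.034,0],0]
    - [[-0.0221,0.034,0],0]
    - [[-0.0221,0.034,0],0]

```text
time_s: 2.28
tcp_pos: [0.3476, -0.2676, 0.2229]
ee_rot: [[-0.97, -0.243, 0.001], [-0.243, 0.97, -0.0], [-0.001, -0.001, -1.0]]
wrist_force: [0.4, -0.5, -0.1]
gripper_width: 0.69
gripper_force: 0.0
```

apply_moves:
  moves:
    - [[-0.0221,0.034,0],0]
    - [[-0.0221,0.034,0],0]
    - [[-0.0221,0.034,0],0]
    - [[-0.0221,0.034,0],0]
    - [[-0.0221,0.034,0],0]

```text
time_s: 2.7
tcp_pos: [0.4134, -0.0755, 0.2231]
ee_rot: [[-0.97, -0.244, 0.002], [-0.244, 0.97, 0.0], [-0.002, -0.0, -1.0]]
wrist_force: [0.9, -0.4, -0.1]
gripper_width: 0.69
gripper_force: 0.0
```

apply_moves:
  moves:
    - [[-0.0221,0.034,0],0]
    - [[-0.0221,0.034,0],0]
    - [[-0.0221,0.034,0],0]
    - [[-0.0221,0.034,0],0]
    - [[-0.0221,0.034,0],0]

```text
time_s: 3.12
tcp_pos: [0.4792, 0.1164, 0.223]
ee_rot: [[-0.97, -0.244, 0.001], [-0.244, 0.97, 0.0], [-0.001, 0.0, -1.0]]
wrist_force: [0.7, -0.7, 0.4]
gripper_width: 0.69
gripper_force: 0.0
```

Full steps are being reached. Moving on, then a look with the wrist camera.

apply_moves:
  moves:
    - [[-0.0221,0.034,0],0]
    - [[-0.0221,0.034,0],0]
    - [[-0.0221,0.034,0],0]
    - [[-0.0221,0.034,0],0]
    - [[0,0,0.02],0]

```text
time_s: 3.53
tcp_pos: [0.5361, 0.2752, 0.2055]
ee_rot: [[-0.969, -0.249, 0.01], [-0.249, 0.969, 0.006], [-0.011, 0.003, -1.0]]
wrist_force: [1.0, -0.6, 0.6]
gripper_width: 0.692
gripper_force: 0.0
```

apply_moves:
  moves:
    - [[0,0,0.04],0]
    - [[0,0,0.02],0]
    - [[0,0,0],0]

```text
time_s: 3.78
tcp_pos: [0.5285, 0.266, 0.1371]
ee_rot: [[-0.97, -0.243, -0.009], [-0.243, 0.97, -0.006], [0.01, -0.004, -1.0]]
wrist_force: [-1.6, -0.4, -0.8]
gripper_width: 0.69
gripper_force: 0.0
```

```bash
python3 - <<'E'
from fit import *
np.set_printoptions(precision=4,suppress=True)
w=imaging.capture("wrist");t=imaging.capture("top");s=r.sense();print(s["tcp_pos"],s["joints"],w["eye"])
cv2.imwrite("pics/w1.png",w["frame"])
for k,z in(("lever",0),("lever_tip",.01)):
    for d in models.place_of(w,k): uv=np.array(d["at"])*[640,400];print(k,uv,d["confidence"],onz(w,uv,z))
for d in models.cut_out(w,"lever"):
    m=d["region"].astype(np.float32);print(d["confidence"],m.sum(),fit([(w,m)],LEV,[.518,.2654,-2.895]))
P=[px(w,x) for x in((.518,.2654,.01),)];print(P)
E
```

```text
[0.532  0.2677 0.1427] [  42.3024   23.034   -10.236     0.0582  -56.7651 -118.2118] [0.4586 0.2495 0.2997]
lever [166.976  30.4  ] 0.64 [0.4316 0.1175 0.    ]
lever [321.088 176.32 ] 0.59 [0.5181 0.2683 0.    ]
lever_tip [323.392  90.8  ] 0.75 [0.4466 0.252  0.01  ]
lever_tip [248.512  55.2  ] 0.56 [0.4348 0.1874 0.01  ]
0.68 4098.0 (array([ 0.5174,  0.2673, -2.9024]), np.float64(0.23433686792850494))
0.58 5546.0 (array([ 0.9168,  0.2573, -3.732 ]), np.float64(1.0))
[array([317.9646, 177.7922])]
```

View pics/w1.png

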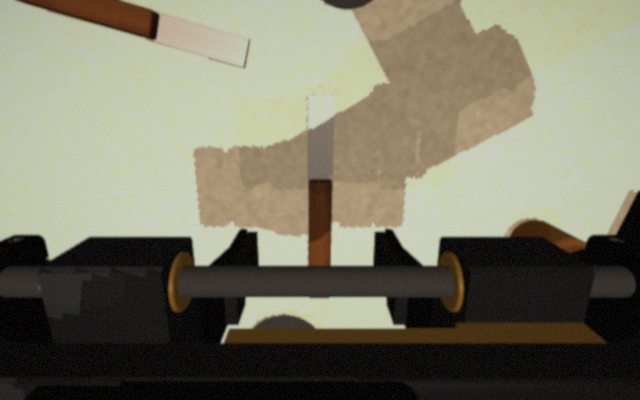

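The wrist view shows lever A midway between the fingers (column 320), with the handle/blade joint at (320,180) and the axis aligned. Lowering and gripping.

apply_moves:
  moves:
    - [[0,0,0.04],0]
    - [[0,0,0.04],0]
    - [[0,0,0.035],0]
    - [[0,0,0.015],0]
    - [[0,0,0.006],0]

```text
time_s: 4.45
tcp_pos: [0.5309, 0.2669, 0.005]
ee_rot: [[-0.97, -0.243, -0.002], [-0.243, 0.97, -0.002], [0.003, -0.001, -1.0]]
wrist_force: [0.0, 0.0, 0.5]
gripper_width: 0.688
gripper_force: 0.0
```

apply_moves:
  moves:
    - [[0,0,0],0]
    - [[0,0,0],0]
    - [[0,0,0],0]
    - [[0,0,0],0]
    - [[0,0,0],0]
  hand: 0.0

```text
time_s: 4.87
tcp_pos: [0.5324, 0.2683, 0.0082]
ee_rot: [[-0.97, -0.244, 0.002], [-0.244, 0.97, 0.002], [-0.003, 0.001, -1.0]]
wrist_force: [0.1, -0.5, -0.5]
gripper_width: 0.393
gripper_force: 0.0
```

apply_moves:
  moves:
    - [[0,0,0],0]
    - [[0,0,0],0]
    - [[0,0,-0.01],0]
    - [[0,0,-0.03],0]
    - [[0,0,-0.03],0]

```text
time_s: 5.28
tcp_pos: [0.5303, 0.2666, 0.0762]
ee_rot: [[-0.97, -0.243, -0.004], [-0.243, 0.97, -0.003], [0.005, -0.002, -1.0]]
wrist_force: [0.3, 0.7, -0.7]
gripper_width: 0.23
gripper_force: 30.0
```

apply_moves:
  moves:
    - [[0,0,-0.03],0]
    - [[0,0,-0.03],0]
    - [[0,0,-0.01],0]
    - [[0,0,0],0]

```text
time_s: 5.62
tcp_pos: [0.533, 0.2687, 0.1503]
ee_rot: [[-0.97, -0.244, 0.006], [-0.244, 0.97, 0.004], [-0.006, 0.003, -1.0]]
wrist_force: [0.5, 0.1, -2.8]
gripper_width: 0.23
gripper_force: 30.0
```

```bash
python3 - <<'E'
from fit import *
np.set_printoptions(precision=4,suppress=True)
w=imaging.capture("wrist");s=r.sense();print(s)
cv2.imwrite("pics/w2.png",w["frame"])
z=s["tcp_pos"][2]-.006
for k,zz in(("lever",z),("lever_tip",z+.01)):
    for d in models.place_of(w,k)[:2]: uv=np.array(d["at"])*[640,400];print(k,uv,d["confidence"],onz(w,uv,zz))
E
```

```text
{'time_s': 5.6667, 'joints': array([  42.3056,   22.676 ,   -9.9991,   -0.0383,  -57.196 , -118.2118]), 'joint_velocities': array([-0.0741,  2.4959, -3.0749, -1.022 ,  0.3688,  0.0842]), 'effort': array([ -0.0012, -40.3732,  18.4817,   4.2426,  -0.0498,   0.0015]), 'tcp_pos': array([0.5316, 0.2679, 0.1476]), 'ee_rot': array([[-0.97  , -0.2432,  0.0013],
       [-0.2432,  0.97  ,  0.0019],
       [-0.0017,  0.0016, -1.    ]]), 'wrist_force': array([-0.1583,  0.0542, -2.5466]), 'moment': array([-0.0684,  0.071 ,  0.0054]), 'gripper_force': 29.988154023885727, 'gripper_width': 0.23070791062366927}
lever [317.632 219.   ] 0.58 [0.52   0.267  0.1416]
lever [166.016  22.6  ] 0.55 [0.4448 0.1769 0.1416]
lever_tip [316.8   78.52] 0.81 [0.452  0.2493 0.1516]
lever_tip [245.568  47.48 ] 0.61 [0.4471 0.2161 0.1516]
```

```bash
python3 - <<'E'
from fit import *
np.set_printoptions(precision=4,suppress=True)
w=imaging.capture("wrist");s=imaging.capture("scene");t=imaging.capture("top");st=r.sense();T=st["tcp_pos"];R=st["ee_rot"];print(T)
o={}
for n,p in(("w",w),("s",s),("t",t)):
    for k,q in(("lever_tip",[.084-.0145+.0,0,-.004]),("lever",[.0145,0,.006])):
        X=T+R@np.array(q if k=="lever" else [.0845,0,-.004]);e=px(p,X)
        for d in models.place_of(p,k):
            uv=np.array(d["at"])*[640,400]
            if np.hypot(*(uv-e))<25: print(n,k,uv,"exp",e,round(d["confidence"],2));o.setdefault(k,[]).append((p,uv));break
for k in o:
    if len(o[k])>1: X=tri(o[k]);print(k,X,"tool:",R.T@(X-T))
best=None
for d in models.cut_out(s,"lever"):
    m=d["region"].astype(np.float32);v,u=np.nonzero(m)
    if np.hypot(u.mean()-px(s,T)[0],v.mean()-px(s,T)[1])<40:
        for dz in np.arange(-.012,.013,.004):
            x,f=fit([(s,m)],LEV,[.5175,.2645,-2.8955],T[2]-.006+dz);print(dz,x,f)
        break
cv2.imwrite("pics/s2.png",cv2.resize(s["frame"][120:320,240:480],None,fx=3,fy=3,interpolation=cv2.INTER_CUBIC))
E
```

```text
[0.5307 0.267  0.1444]
w lever_tip [317.312  78.08 ] exp [314.6834  76.225 ] 0.95
w lever [320.896 219.2  ] exp [314.8969 218.6973] 0.82
s lever [392.832 219.32 ] exp [396.3246 218.344 ] 0.83
t lever_tip [241.6 220.2] exp [241.0287 218.895 ] 0.69
t lever [236.288 195.68 ] exp [236.334 198.086] 0.64
lever_tip [0.4462 0.2481 0.1218] tool: [0.0864 0.0022 0.0229]
lever [0.5217 0.2631 0.1366] tool: [ 0.0096 -0.0016  0.0078]
-0.012 [ 0.5124  0.2543 -2.8312] 0.3890586793422699
-0.008 [ 0.5218  0.2576 -2.8185] 0.4069376587867737
-0.004 [ 0.5244  0.2609 -2.8234] 0.4216075837612152
0.0 [ 0.5245  0.262  -2.8287] 0.425275057554245
0.004 [ 0.5301  0.2639 -2.8144] 0.44055622816085815
0.008 [ 0.5327  0.2647 -2.8096] 0.46317237615585327
0.012 [ 0.5366  0.2679 -2.8133] 0.46668705344200134
```

View pics/s2.png

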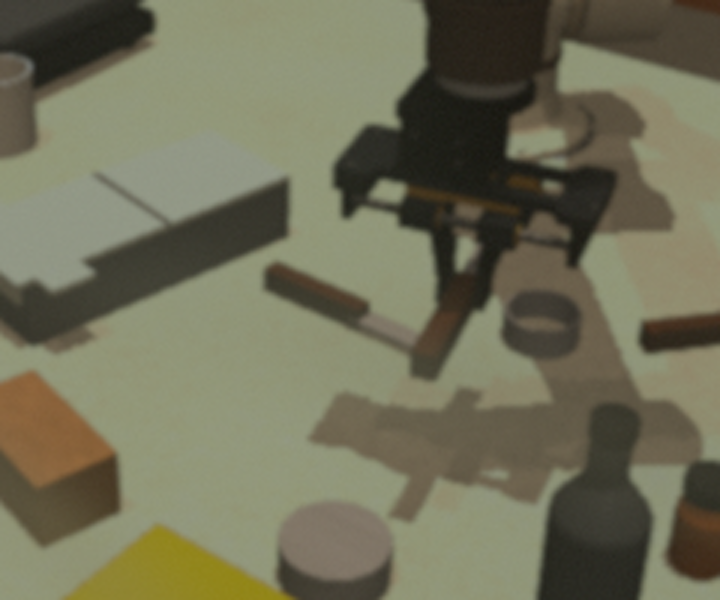

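```bash
python3 - <<'E'
from fit import *
np.set_printoptions(precision=4,suppress=True)
s=imaging.capture("scene");st=r.sense();T=st["tcp_pos"];R=st["ee_rot"];print(T)
for q in([-.0955,0,-.018],[-.0955,0,.006],[.0145,0,-.018],[0,0,0]):
    u=px(s,T+R@np.array(q));print(q,u,"crop",(u-[240,120])*3)
b=np.array([.4784,-.129,0]);a=-.2185;B=np.array([[np.cos(a),-np.sin(a),0],[np.sin(a),np.cos(a),0],[0,0,1]])
for q in([.118,.2,.05],[.118,.151,.05]): print(b+B@q)
E
```

```text
[0.5316 0.2677 0.1464]
[-0.0955, 0, -0.018] [381.5615 234.9036] crop [424.6845 344.7109]
[-0.0955, 0, 0.006] [380.9141 244.2163] crop [422.7423 372.649 ]
[0.0145, 0, -0.018] [397.2207 209.0235] crop [471.662  267.0705]
[0, 0, 0] [394.7231 218.9441] crop [464.1693 296.8323]
[0.6369 0.0407 0.05  ]
[ 0.6263 -0.0072  0.05  ]
```

apply_moves:
  moves:
    - [[0,0,0],-7.1]
    - [[0,0,0],-7.1]
    - [[0,0,0],-7.1]
    - [[0,0,0],-7.1]
    - [[0,0,0],-7.1]

```text
time_s: 6.73
tcp_pos: [0.5316, 0.2677, 0.1466]
ee_rot: [[-0.644, -0.765, 0.0], [-0.765, 0.644, 0.0], [-0.0, 0.0, -1.0]]
wrist_force: [0.3, 0.4, -2.2]
gripper_width: 0.231
gripper_force: 30.0
```

apply_moves:
  moves:
    - [[0,0,0],-7.1]
    - [[0,0,0],-7.1]
    - [[0,0,0],-7.1]
    - [[0,0,0],-6.6]
    - [[0,0,0],0]

```text
time_s: 7.15
tcp_pos: [0.5316, 0.2677, 0.1466]
ee_rot: [[-0.215, -0.977, 0.0], [-0.977, 0.215, 0.0], [-0.0, -0.0, -1.0]]
wrist_force: [-0.8, 0.3, -1.1]
gripper_width: 0.231
gripper_force: 30.0
```

apply_moves:
  moves:
    - [[0.0284,-0.0217,0],0]
    - [[0.0284,-0.0217,0],0]
    - [[0.0284,-0.0217,0],0]
    - [[0.0284,-0.0217,0],0]
    - [[0.0284,-0.0217,0],0]

```text
time_s: 7.57
tcp_pos: [0.6073, 0.1042, 0.1467]
ee_rot: [[-0.219, -0.976, 0.0], [-0.976, 0.219, 0.0], [-0.0, -0.0, -1.0]]
wrist_force: [0.9, 0.8, -0.3]
gripper_width: 0.227
gripper_force: 30.0
```

apply_moves:
  moves:
    - [[0.0284,-0.0217,0],0]
    - [[0.0284,-0.0217,0],0]
    - [[0,0,0.035],0]
    - [[0,0,0.035],0]
    - [[0,0,0.031],0]

```text
time_s: 7.98
tcp_pos: [0.6368, 0.0396, 0.0443]
ee_rot: [[-0.222, -0.975, 0.001], [-0.975, 0.222, 0.001], [-0.001, -0.0, -1.0]]
wrist_force: [-0.4, 0.0, -1.7]
gripper_width: 0.224
gripper_force: 30.0
```

apply_moves:
  moves:
    - [[0,0,0],0]
    - [[0,0,0],0]

```text
time_s: 8.15
tcp_pos: [0.636, 0.0402, 0.0442]
ee_rot: [[-0.218, -0.976, -0.004], [-0.976, 0.218, -0.002], [0.002, 0.003, -1.0]]
wrist_force: [-0.1, 0.4, -0.6]
gripper_width: 0.229
gripper_force: 30.0
```

```bash
python3 - <<'E'
from fit import *
np.set_printoptions(precision=4,suppress=True)
w=imaging.capture("wrist");st=r.sense();T=st["tcp_pos"];R=st["ee_rot"];print(T,R,st["wrist_force"],st["joints"])
cv2.imwrite("pics/w3.png",w["frame"])
b=np.array([.4784,-.129,0]);a=-.2185;B=np.array([[np.cos(a),-np.sin(a),0],[np.sin(a),np.cos(a),0],[0,0,1]])
print("tcp in bin",B.T@(T-b))
for k,z in(("lever_tip",T[2]+.004),("tab_left",.064)):
    for d in models.place_of(w,k)[:2]: uv=np.array(d["at"])*[640,400];print(k,uv,round(d["confidence"],2),B.T@(onz(w,uv,z)-b))
for y in(.0625,.0895):
  for x in(.0955,.1405): print(px(w,b+B@[x,y,.07]))
E
```

```text
[0.6379 0.0408 0.0466] [[-0.217  -0.9762  0.0015]
 [-0.9762  0.217  -0.0006]
 [ 0.0003 -0.0016 -1.    ]] [ 1.1552 -0.1898 -0.8434] [ 18.1693  32.7325  -9.3924   0.0803 -47.8065 -30.7558]
tcp in bin [0.1189 0.2004 0.0466]
lever_tip [315.328  76.4  ] 0.93 [0.1171 0.1157 0.0506]
[379.3057 -94.7728]
[245.774  -94.7314]
[375.6543  -4.9345]
[250.0572  -4.8058]
```

View pics/w3.png

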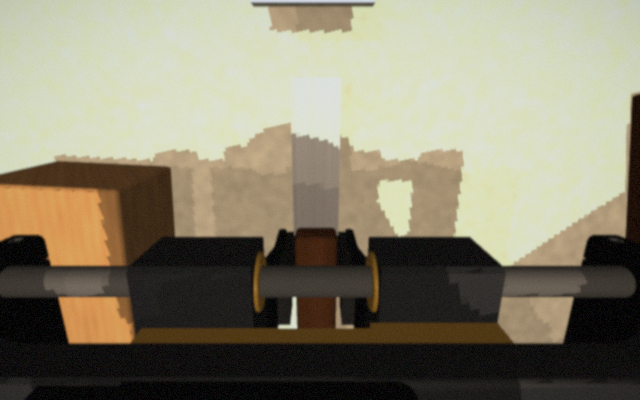

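The wrist view shows the tab's edge at row 3, columns 250–375, straight ahead of the blade (columns 292–340, tip row 78). The fit predicted row -5, so the tab is about 2 mm nearer. Sliding the blade under it, then raising.

apply_moves:
  moves:
    - [[0.02,0,0],0]
    - [[0.02,0,0],0]
    - [[0.0065,0,0],0]
    - [[0,0,-0.006],0]
    - [[0,0,0],0]

```text
time_s: 8.72
tcp_pos: [0.6287, -0.0043, 0.0546]
ee_rot: [[-0.217, -0.976, 0.005], [-0.976, 0.217, 0.001], [-0.002, -0.005, -1.0]]
wrist_force: [0.0, 0.6, -0.9]
gripper_width: 0.228
gripper_force: 30.0
```

apply_moves:
  moves:
    - [[0,0,-0.003],0]
    - [[0,0,-0.003],0]
    - [[0,0,-0.002],0]
    - [[0,0,-0.002],0]
    - [[0,0,0],0]

```text
time_s: 9.13
tcp_pos: [0.6273, -0.0039, 0.0618]
ee_rot: [[-0.216, -0.976, 0.001], [-0.976, 0.216, 0.001], [-0.001, -0.001, -1.0]]
wrist_force: [1.0, 0.7, -3.5]
gripper_width: 0.23
gripper_force: 30.0
```

apply_moves:
  moves:
    - [[0,0,-0.002],0]
    - [[0,0,-0.002],0]
    - [[0,0,0],0]

```text
time_s: 9.38
tcp_pos: [0.6268, -0.0044, 0.0657]
ee_rot: [[-0.217, -0.976, 0.0], [-0.976, 0.217, 0.0], [-0.0, -0.0, -1.0]]
wrist_force: [1.3, 1.3, -3.2]
gripper_width: 0.231
gripper_force: 30.0
```

apply_moves:
  moves:
    - [[0,0,-0.002],0]
    - [[0,0,-0.002],0]
    - [[0,0,0],0]

```text
time_s: 9.63
tcp_pos: [0.6267, -0.0048, 0.0699]
ee_rot: [[-0.217, -0.976, -0.0], [-0.976, 0.217, -0.0], [0.0, 0.0, -1.0]]
wrist_force: [0.1, 2.0, -4.1]
gripper_width: 0.232
gripper_force: 30.0
```

apply_moves:
  moves:
    - [[0,0,-0.002],0]
    - [[0,0,-0.002],0]
    - [[0,0,0],0]

```text
time_s: 9.88
tcp_pos: [0.6265, -0.0052, 0.0738]
ee_rot: [[-0.217, -0.976, -0.001], [-0.976, 0.217, -0.001], [0.001, 0.001, -1.0]]
wrist_force: [1.3, -0.8, -5.1]
gripper_width: 0.228
gripper_force: 30.0
```

```bash
python3 - <<'E'
from fit import *
np.set_printoptions(precision=4,suppress=True)
s=imaging.capture("scene");w=imaging.capture("wrist");st=r.sense();print(st["tcp_pos"],st["wrist_force"],st["moment"])
a=cv2.resize(s["frame"][150:300,200:440],(800,500),interpolation=cv2.INTER_CUBIC)
cv2.imwrite("pics/s3.png",a);cv2.imwrite("pics/w4.png",w["frame"])
E
```

```text
[ 0.6264 -0.0051  0.0736] [ 0.5839 -0.8512 -4.0759] [-0.1912 -0.1395  0.0199]
```

View pics/s3.png

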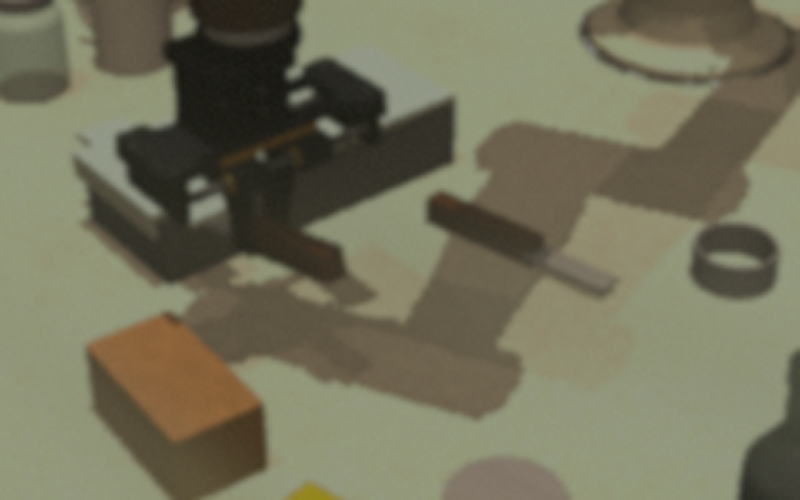

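View pics/w4.png

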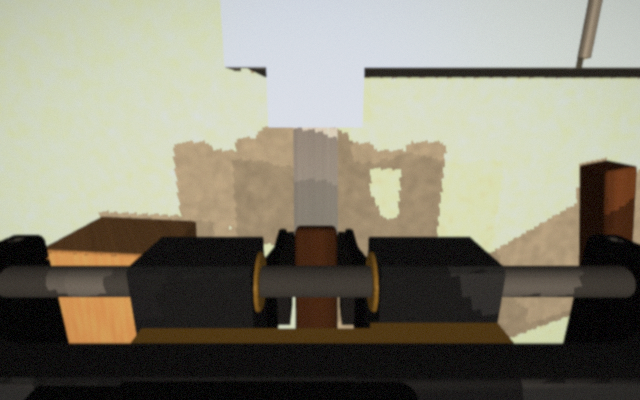

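```bash
cat >> h.py <<'E'
b=np.array([.4784,-.129,0]);a=-.2185;B=np.array([[np.cos(a),-np.sin(a),0],[np.sin(a),np.cos(a),0],[0,0,1]])
def hat(x,y,z,th): # point on hatch given shut bin coords
    X=x+.005;Z=z-.07;return b+B@np.array([-.005+X*np.cos(th)-Z*np.sin(th),y,.07+X*np.sin(th)+Z*np.cos(th)])
E
python3 - <<'E'
from h import *
np.set_printoptions(precision=1,suppress=True)
w=imaging.capture("wrist");st=r.sense();T=st["tcp_pos"];R=st["ee_rot"]
for th in(0,.03,.06,.09,.12): print(th,px(w,hat(.0955,.0895,.07,th)),px(w,hat(.1405,.0895,.07,th)))
for pit in(0,5,10,15,20):
    p=np.radians(pit);o=[]
    for s in(-.011,.011):
        for l in(.03,.05,.0845): o.append(px(w,T+R@np.array([l*np.cos(p),s,-.019+.015*np.cos(p)+l*np.sin(p)])))
    print(pit,np.array(o).ravel())
E
```

```text
0 [361.9 122.4] [267.8 122.4]
0.03 [362.9 122.7] [266.6 123. ]
0.06 [364.  123.1] [265.7 123.6]
0.09 [365.5 123.6] [265.1 124.2]
0.12 [367.1 124. ] [264.7 124.8]
0 [292.8 194.3 292.  153.  290.5  74.8 338.3 194.3 339.1 153.  340.5  74.8]
5 [293.1 193.2 292.6 152.1 291.6  76.7 338.  193.2 338.5 152.1 339.4  76.7]
10 [293.4 192.6 293.1 152.  292.7  79.9 337.6 192.5 337.9 152.  338.3  79.8]
15 [293.7 192.5 293.7 152.8 293.6  84.  337.3 192.5 337.4 152.8 337.4  84. ]
20 [294.  192.9 294.2 154.2 294.5  89.1 337.1 192.9 336.9 154.2 336.5  89.1]
```

The lever slipped in the grip and pitched tip-down about 12°. The tab edge stayed near rows 123–127, so the hatch is still shut. Holding 60 mm from the load is too weak. I'll back off, square the lever on the table, and come in along the bin from the far side with the grip about 30 mm from the tab.

apply_moves:
  moves:
    - [[0,0,0.008],0]
    - [[0,0,0.004],0]
    - [[-0.02,0,0],0]
    - [[-0.03,0,0],0]
    - [[0,0,-0.03],0]

```text
time_s: 10.45
tcp_pos: [0.6346, 0.0469, 0.0852]
ee_rot: [[-0.215, -0.977, -0.011], [-0.977, 0.215, -0.002], [0.004, 0.011, -1.0]]
wrist_force: [-1.4, -0.3, -3.5]
gripper_width: 0.227
gripper_force: 30.0
```

apply_moves:
  moves:
    - [[0,0,-0.03],0]
    - [[0,0,-0.03],0]
    - [[0,0,0],7]
    - [[0,0,0],7]
    - [[0,0,0],7]

```text
time_s: 10.87
tcp_pos: [0.6376, 0.0444, 0.1521]
ee_rot: [[-0.557, -0.83, 0.001], [-0.83, 0.557, 0.0], [-0.001, -0.0, -1.0]]
wrist_force: [0.0, -0.2, -1.4]
gripper_width: 0.229
gripper_force: 30.0
```

apply_moves:
  moves:
    - [[0,0,0],7]
    - [[0,0,0],7]
    - [[0,0,0],7]
    - [[0,0,0],7]
    - [[0,0,0],7]

```text
time_s: 11.28
tcp_pos: [0.6373, 0.0442, 0.1511]
ee_rot: [[-0.933, -0.361, -0.001], [-0.361, 0.933, -0.0], [0.001, 0.0, -1.0]]
wrist_force: [-0.2, 0.0, -1.4]
gripper_width: 0.231
gripper_force: 30.0
```

apply_moves:
  moves:
    - [[0,0,0],7]
    - [[0,0,0],7]
    - [[0,0,0],7]
    - [[0,0,0],7]
    - [[0,0,0],6]

```text
time_s: 11.7
tcp_pos: [0.6373, 0.0442, 0.1511]
ee_rot: [[-0.975, 0.222, -0.001], [0.222, 0.975, -0.0], [0.001, -0.0, -1.0]]
wrist_force: [-0.8, -0.1, -0.8]
gripper_width: 0.233
gripper_force: 30.0
```

apply_moves:
  moves:
    - [[-0.0293,-0.0248,0],0]
    - [[-0.0293,-0.0248,0],0]
    - [[-0.0293,-0.0248,0],0]
    - [[-0.0293,-0.0248,0],0]
    - [[-0.0293,-0.0248,0],0]

```text
time_s: 12.12
tcp_pos: [0.7544, -0.1099, 0.1511]
ee_rot: [[-0.976, 0.216, -0.001], [0.216, 0.976, -0.0], [0.001, -0.0, -1.0]]
wrist_force: [0.8, 0.3, -2.0]
gripper_width: 0.229
gripper_force: 30.0
```

apply_moves:
  moves:
    - [[0,0,0],0]

```text
time_s: 12.2
tcp_pos: [0.7561, -0.1148, 0.1489]
ee_rot: [[-0.975, 0.222, -0.0], [0.222, 0.975, -0.002], [0.0, -0.002, -1.0]]
wrist_force: [-0.6, 0.9, -1.8]
gripper_width: 0.227
gripper_force: 30.0
```

```bash
python3 - <<'E'
from h import *
np.set_printoptions(precision=4,suppress=True)
w=imaging.capture("wrist");st=r.sense();T=st["tcp_pos"];R=st["ee_rot"];print(T,R,st["wrist_force"],st["joints"],B.T@(T-b),st["time_s"])
for p in(0,10,15,20):
    q=np.radians(p);print(p,px(w,T+R@np.array([.0845*np.cos(q),0,-.019+.015*np.cos(q)+.0845*np.sin(q)])))
for d in models.place_of(w,"lever_tip")[:2]: print(np.array(d["at"])*[640,400],d["confidence"])
E
```

```text
[ 0.7544 -0.1121  0.1488] [[-0.9752  0.2211 -0.0025]
 [ 0.2211  0.9753 -0.0003]
 [ 0.0023 -0.0008 -1.    ]] [-0.0014  0.6661 -1.7383] [   3.6463   38.4604   17.9637    0.0093  -69.6449 -106.4234] [0.2657 0.0763 0.1488] 12.25
0 [319.6011  70.1821]
10 [319.2811  75.5803]
15 [319.144   79.9139]
20 [319.0209  85.1295]
[319.424  79.52 ] 0.62
```

apply_moves:
  moves:
    - [[0,0,0.04],0]
    - [[0,0,0.04],0]
    - [[0,0,0.04],0]
    - [[0,0,0.006],0]
    - [[0,0,0.005],0]

```text
time_s: 12.72
tcp_pos: [0.7512, -0.1072, 0.0199]
ee_rot: [[-0.977, 0.215, -0.007], [0.215, 0.977, -0.0], [0.007, -0.002, -1.0]]
wrist_force: [-7.6, 3.7, 10.7]
gripper_width: 0.229
gripper_force: 30.0
```

apply_moves:
  moves:
    - [[0,0,0.004],0]
    - [[0,0,0.004],0]
    - [[0,0,0.003],0]
    - [[0,0,0],0]

```text
time_s: 13.05
tcp_pos: [0.7517, -0.1073, 0.0189]
ee_rot: [[-0.977, 0.214, -0.004], [0.214, 0.977, -0.001], [0.003, -0.002, -1.0]]
wrist_force: [-15.9, 5.0, 24.5]
gripper_width: 0.225
gripper_force: 30.0
```

apply_moves:
  moves:
    - [[0,0,0],0]
    - [[0,0,0],0]
    - [[0,0,0],0]
    - [[0,0,0],0]
  hand: 0.036

```text
time_s: 13.38
tcp_pos: [0.7544, -0.1083, 0.011]
ee_rot: [[-0.976, 0.216, 0.002], [0.216, 0.976, -0.0], [-0.002, 0.0, -1.0]]
wrist_force: [0.2, 1.2, -0.7]
gripper_width: 0.391
gripper_force: 0.0
```

```bash
python3 - <<'E'
from h import *
np.set_printoptions(precision=4,suppress=True)
w=imaging.capture("wrist");st=r.sense();T=st["tcp_pos"];R=st["ee_rot"];print(T,R,st["wrist_force"],B.T@(T-b),st["time_s"],st["gripper_width"])
for p in(0,5,10,15):
    q=np.radians(p);print(p,px(w,T+R@np.array([.0845*np.cos(q),0,-.019+.015*np.cos(q)+.0845*np.sin(q)])))
for d in models.place_of(w,"lever_tip")[:2]: print(np.array(d["at"])*[640,400],d["confidence"])
E
```

```text
[ 0.7542 -0.1084  0.0103] [[-0.9763  0.2163  0.0012]
 [ 0.2163  0.9763  0.    ]
 [-0.0011  0.0003 -1.    ]] [-0.7345 -1.1931  0.1686] [0.2648 0.0799 0.0103] 13.4333 0.3976588938773666
0 [314.2628  75.159 ]
5 [314.3158  77.0332]
10 [314.3646  80.1219]
15 [314.4093  84.2526]
[318.784  84.28 ] 0.57
```

apply_moves:
  moves:
    - [[0,0,0.005],0]
    - [[0,0,0],0]
    - [[0,0,0],0]
  hand: 0.036

```text
time_s: 13.73
tcp_pos: [0.7532, -0.1087, 0.0033]
ee_rot: [[-0.976, 0.217, -0.002], [0.217, 0.976, -0.0], [0.002, -0.0, -1.0]]
wrist_force: [0.4, 0.6, -0.6]
gripper_width: 0.414
gripper_force: 0.0
```

apply_moves:
  moves:
    - [[0,0,0],0]
    - [[0,0,0],0]
    - [[0,0,0],0]
    - [[0,0,0],0]
    - [[0,0,0],0]
  hand: 0.0

```text
time_s: 14.15
tcp_pos: [0.7537, -0.1086, 0.0046]
ee_rot: [[-0.976, 0.217, 0.0], [0.217, 0.976, 0.0], [-0.0, 0.0, -1.0]]
wrist_force: [0.5, 0.2, 0.2]
gripper_width: 0.228
gripper_force: 29.8
```

apply_moves:
  moves:
    - [[0,0,0],0]
    - [[0,0,-0.01],0]
    - [[0,0,-0.02],0]
    - [[0,0,-0.01],0]
    - [[0,0,0],0]

```text
time_s: 14.57
tcp_pos: [0.7561, -0.1088, 0.0488]
ee_rot: [[-0.976, 0.216, 0.007], [0.216, 0.976, -0.001], [-0.007, 0.001, -1.0]]
wrist_force: [1.3, 0.1, -0.5]
gripper_width: 0.227
gripper_force: 29.8
```

```bash
python3 - <<'E'
from h import *
np.set_printoptions(precision=4,suppress=True)
w=imaging.capture("wrist");s=imaging.capture("scene");st=r.sense();T=st["tcp_pos"];R=st["ee_rot"];print(T,st["wrist_force"],B.T@(T-b),st["time_s"],st["gripper_width"])
for p in(0,5,10):
    q=np.radians(p);print(p,px(w,T+R@np.array([.0845*np.cos(q),0,-.019+.015*np.cos(q)+.0845*np.sin(q)])))
for d in models.place_of(w,"lever_tip")[:2]: print(np.array(d["at"])*[640,400],d["confidence"])
f=w["frame"]
s2=s["frame"][150:300,160:360]
cv2.imwrite("pics/c5.png",np.vstack([cv2.resize(s2,(640,480))[60:360],f[0:260]]))
for x in(.0955,.1405):
    for y in (.0625,.0895): print(px(w,b+B@[x,y,.07]))
E
```

```text
[ 0.7538 -0.1085  0.0452] [ 0.5017  0.9257 -1.2049] [0.2644 0.0797 0.0452] 14.6667 0.22578645323174631
0 [314.414   70.8466]
5 [314.4595  72.8111]
10 [314.5005  75.972 ]
[314.816  87.28 ] 0.81
[ 260.1017 -215.9087]
[ 344.7983 -215.7712]
[265.7529 -51.7442]
[341.7118 -51.6631]
```

View pics/c5.png

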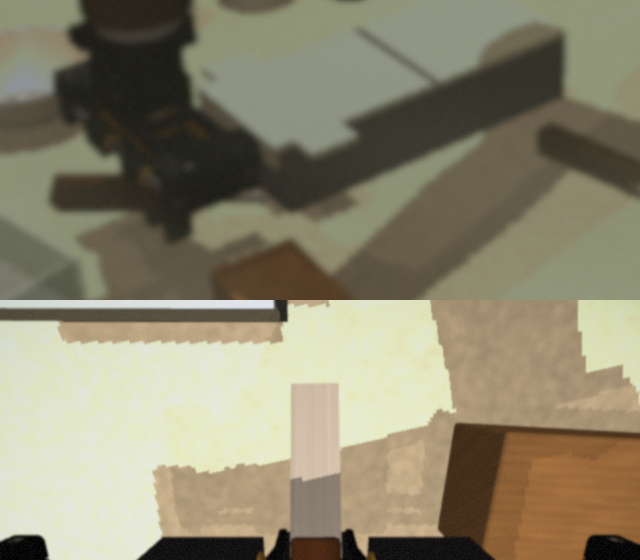

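The lever is regripped flat, blade in columns 292–340 with the tip at row 83, and the bin's far left corner shows at (285,8–20) beside it. Sliding the blade under the tab along the bin, then lifting.

apply_moves:
  moves:
    - [[0.03,0,0],0]
    - [[0.03,0,0],0]
    - [[0.02,0,0],0]
    - [[0.01,0,0],0]
    - [[0,0,0],0]

```text
time_s: 15.13
tcp_pos: [0.6637, -0.0888, 0.0438]
ee_rot: [[-0.976, 0.216, -0.002], [0.216, 0.976, 0.0], [0.002, -0.0, -1.0]]
wrist_force: [0.1, 0.1, -1.8]
gripper_width: 0.229
gripper_force: 29.9
```

apply_moves:
  moves:
    - [[0,0,-0.004],0]
    - [[0,0,-0.004],0]
    - [[0,0,-0.004],0]
    - [[0,0,-0.002],0]
    - [[0,0,0],0]

```text
time_s: 15.55
tcp_pos: [0.6672, -0.0894, 0.0597]
ee_rot: [[-0.976, 0.217, 0.002], [0.217, 0.976, -0.0], [-0.002, 0.0, -1.0]]
wrist_force: [0.1, 0.1, -2.2]
gripper_width: 0.225
gripper_force: 29.9
```

apply_moves:
  moves:
    - [[0,0,-0.002],0]
    - [[0,0,-0.002],0]
    - [[0,0,0],0]

```text
time_s: 15.8
tcp_pos: [0.6664, -0.0892, 0.0632]
ee_rot: [[-0.976, 0.216, 0.001], [0.216, 0.976, -0.0], [-0.001, 0.0, -1.0]]
wrist_force: [1.4, 0.1, -1.9]
gripper_width: 0.232
gripper_force: 29.9
```

apply_moves:
  moves:
    - [[0,0,-0.002],0]
    - [[0,0,-0.002],0]
    - [[0,0,0],0]

```text
time_s: 16.05
tcp_pos: [0.6659, -0.0891, 0.067]
ee_rot: [[-0.976, 0.216, 0.0], [0.216, 0.976, -0.0], [-0.0, -0.0, -1.0]]
wrist_force: [0.4, 0.3, -1.5]
gripper_width: 0.228
gripper_force: 29.9
```

apply_moves:
  moves:
    - [[0,0,-0.002],0]
    - [[0,0,-0.002],0]
    - [[0,0,0],0]

```text
time_s: 16.3
tcp_pos: [0.6659, -0.0892, 0.071]
ee_rot: [[-0.976, 0.216, 0.0], [0.216, 0.976, -0.0], [-0.0, -0.0, -1.0]]
wrist_force: [-0.3, 0.4, -2.8]
gripper_width: 0.229
gripper_force: 29.9
```

```bash
python3 - <<'E'
from h import *
np.set_printoptions(precision=4,suppress=True)
w=imaging.capture("wrist");s=imaging.capture("scene");st=r.sense();T=st["tcp_pos"];R=st["ee_rot"];print(T,st["wrist_force"],st["moment"],B.T@(T-b),st["time_s"],st["gripper_width"])
f=w["frame"];s2=s["frame"][150:300,160:360]
cv2.imwrite("pics/c6.png",np.vstack([cv2.resize(s2,(640,480))[60:360],f[0:260]]))
E
```

```text
[ 0.6659 -0.0892  0.0707] [-0.3668  0.1726 -2.5627] [-0.0857 -0.1163  0.0566] [0.1744 0.0795 0.0707] 16.4 0.22643332259812765
```

View pics/c6.png

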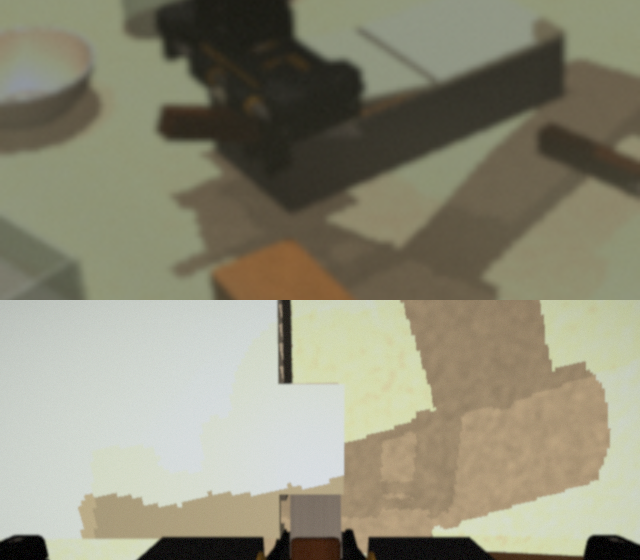

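The upper view shows a gap opened along the hatch's edge at (395,105), and the lower view shows the tab resting on the blade (rows 83–194). The catch has let go. I'll follow the arc with the blade tip under the tab.

apply_moves:
  moves:
    - [[0,0,-0.0107],0]
    - [[0,0,-0.0107],0]
    - [[0,0,-0.0107],0]
    - [[0,0,-0.0107],0]
    - [[0,0,-0.0107],0]

```text
time_s: 16.82
tcp_pos: [0.6662, -0.0891, 0.1259]
ee_rot: [[-0.976, 0.217, 0.001], [0.217, 0.976, 0.0], [-0.001, 0.0, -1.0]]
wrist_force: [0.4, -0.1, -2.6]
gripper_width: 0.229
gripper_force: 29.9
```

apply_moves:
  moves:
    - [[0.0094,0,-0.0134],0]
    - [[0.0094,0,-0.0134],0]
    - [[0.0094,0,-0.0134],0]
    - [[0.012,0,-0.008],0]
    - [[0,0,0],0]

```text
time_s: 17.23
tcp_pos: [0.6266, -0.0802, 0.1764]
ee_rot: [[-0.976, 0.216, 0.005], [0.216, 0.976, 0.0], [-0.005, 0.001, -1.0]]
wrist_force: [-0.3, 0.2, -0.5]
gripper_width: 0.223
gripper_force: 29.9
```

```bash
python3 - <<'E'
from h import *
np.set_printoptions(precision=3,suppress=True)
s=imaging.capture("scene");t=imaging.capture("top");st=r.sense();T=st["tcp_pos"];print(T,st["wrist_force"],st["moment"],B.T@(T-b),st["time_s"],st["gripper_width"])
for p,n in((s,"s"),(t,"t")):
    for k in("tab_left","tab_right"):
        for d in models.place_of(p,k)[:2]: print(n,k,np.array(d["at"])*[640,400],d["confidence"])
for th in(0,.3,.6,.9,1.2,1.5,3.1): print(th,*[px(p,hat(.118,y,.064,th)) for p in(s,t) for y in(.076,-.076)])
E
```

```text
[ 0.627 -0.08   0.174] [ 0.531  0.247 -1.669] [-0.034 -0.082  0.002] [0.135 0.08  0.174] 17.3333 0.22293589852078388
s tab_left [277.888 165.92 ] 0.81
s tab_left [238.912 164.32 ] 0.55
s tab_right [166.528 202.08 ] 0.25
t tab_left [339.968 181.32 ] 0.94
t tab_right [387.072 197.   ] 0.76
0 [261.877 212.942] [232.48  190.442] [340.379 171.745] [383.658 181.053]
0.3 [262.113 200.54 ] [232.335 178.689] [340.845 171.466] [385.164 180.998]
0.6 [265.915 187.404] [235.63  166.382] [340.608 174.438] [385.955 184.19 ]
0.9 [272.959 174.927] [242.091 154.81 ] [339.643 180.588] [385.904 190.537]
1.2 [282.502 164.456] [251.045 145.21 ] [338.008 189.46 ] [384.966 199.559]
1.5 [293.498 157.079] [261.522 138.565] [335.851 200.207] [383.204 210.39 ]
3.1 [333.651 178.294] [301.648 159.903] [325.606 242.115] [369.806 251.618]
```

Both cameras put the hatch at about 1.0–1.1 rad, resting on the lever. Pushing it over the top.

apply_moves:
  moves:
    - [[0.0115,0,-0.007],0]
    - [[0.0115,0,-0.004],0]
    - [[0.0115,0,-0.002],0]
    - [[0.0115,0,0],0]
    - [[0.0115,0,0],0]

```text
time_s: 17.95
tcp_pos: [0.5693, -0.0678, 0.1858]
ee_rot: [[-0.976, 0.217, 0.0], [0.217, 0.976, 0.0], [-0.0, 0.0, -1.0]]
wrist_force: [-0.2, 0.7, -1.0]
gripper_width: 0.224
gripper_force: 29.9
```

apply_moves:
  moves:
    - [[0.0115,0,0],0]
    - [[0.0115,0,0],0]
    - [[0.0115,0,0],0]
    - [[0.0115,0,0],0]
    - [[0,0,0],0]

```text
time_s: 18.37
tcp_pos: [0.5227, -0.0578, 0.1857]
ee_rot: [[-0.976, 0.216, -0.002], [0.216, 0.976, 0.0], [0.002, 0.0, -1.0]]
wrist_force: [0.5, 0.6, -1.9]
gripper_width: 0.228
gripper_force: 29.9
```

apply_moves:
  moves:
    - [[0,0,0],0]
    - [[0,0,0],0]
    - [[0,0,0],0]
    - [[0,0,0],0]

```text
time_s: 18.7
tcp_pos: [0.526, -0.0581, 0.1851]
ee_rot: [[-0.976, 0.217, -0.0], [0.217, 0.976, -0.0], [0.0, -0.0, -1.0]]
wrist_force: [0.3, 0.3, -2.0]
gripper_width: 0.223
gripper_force: 29.9
```

```bash
python3 - <<'E'
from h import *
np.set_printoptions(precision=3,suppress=True)
s=imaging.capture("scene");t=imaging.capture("top");st=r.sense();T=st["tcp_pos"];print(T,st["wrist_force"],st["moment"],B.T@(T-b),st["time_s"],st["gripper_width"])
for p,n in((s,"s"),(t,"t")):
    for k in("tab_left","tab_right"):
        for d in models.place_of(p,k)[:2]: print(n,k,np.array(d["at"])*[640,400],d["confidence"])
for th in(1.2,1.5,1.8,2.1,2.5,3.1): print(th,*[px(p,hat(.118,y,.064,th)) for p in(s,t) for y in(.076,-.076)])
E
```

```text
[ 0.526 -0.058  0.185] [ 0.184 -0.005 -1.647] [-0.057 -0.001 -0.03 ] [0.031 0.079 0.185] 18.8 0.227934679354582
s tab_left [333.12 176.68] 0.97
s tab_left [237.568 166.92 ] 0.53
s tab_right [298.176 164.   ] 0.64
t tab_left [326.72 237.92] 0.93
t tab_right [369.216 254.08 ] 0.55
1.2 [282.502 164.456] [251.045 145.21 ] [338.008 189.46 ] [384.966 199.559]
1.5 [293.498 157.079] [261.522 138.565] [335.851 200.207] [383.204 210.39 ]
1.8 [304.767 153.469] [272.407 135.477] [333.4   211.677] [380.793 221.868]
2.1 [315.176 153.821] [282.611 136.107] [330.927 222.596] [378.001 232.717]
2.5 [326.131 159.993] [293.585 142.274] [328.059 234.287] [374.226 244.213]
3.1 [333.651 178.294] [301.648 159.903] [325.606 242.115] [369.806 251.618]
```

The hatch is folded at about 3.1 rad: the tab points match in both cameras. Now laying the lever flat on free table at about (0.58, 0.10).

apply_moves:
  moves:
    - [[-0.0037,0.0332,0],0]
    - [[-0.0037,0.0332,0],0]
    - [[-0.0037,0.0332,0],0]
    - [[-0.0037,0.0332,0],0]
    - [[-0.0037,0.0332,0],0]

```text
time_s: 19.42
tcp_pos: [0.58, 0.1015, 0.1853]
ee_rot: [[-0.976, 0.217, 0.0], [0.217, 0.976, -0.0], [-0.0, 0.0, -1.0]]
wrist_force: [0.8, 0.0, -1.3]
gripper_width: 0.229
gripper_force: 29.9
```

apply_moves:
  moves:
    - [[0,0,0.04],0]
    - [[0,0,0.04],0]
    - [[0,0,0.04],0]
    - [[0,0,0.03],0]
    - [[0,0,0.015],0]

```text
time_s: 19.83
tcp_pos: [0.5768, 0.0991, 0.0156]
ee_rot: [[-0.976, 0.217, -0.007], [0.217, 0.976, -0.003], [0.006, -0.004, -1.0]]
wrist_force: [-0.7, -0.3, -1.9]
gripper_width: 0.225
gripper_force: 29.9
```

apply_moves:
  moves:
    - [[0,0,0.006],0]
    - [[0,0,0.003],0]
    - [[0,0,0.003],0]
    - [[0,0,0],0]
    - [[0,0,0],0]

```text
time_s: 20.25
tcp_pos: [0.5806, 0.1004, 0.0096]
ee_rot: [[-0.976, 0.216, 0.003], [0.216, 0.976, 0.001], [-0.002, 0.002, -1.0]]
wrist_force: [-0.5, -0.1, -1.9]
gripper_width: 0.225
gripper_force: 29.9
```

apply_moves:
  moves:
    - [[0,0,0.002],0]
    - [[0,0,0.002],0]
    - [[0,0,0],0]

```text
time_s: 20.5
tcp_pos: [0.5796, 0.1, 0.0045]
ee_rot: [[-0.976, 0.217, 0.0], [0.217, 0.976, 0.0], [-0.0, 0.0, -1.0]]
wrist_force: [-0.4, -0.1, -1.8]
gripper_width: 0.228
gripper_force: 29.8
```

apply_moves:
  moves:
    - [[0,0,0],0]
    - [[0,0,0],0]
    - [[0,0,0],0]
    - [[0,0,0],0]
  hand: 0.05

```text
time_s: 20.83
tcp_pos: [0.5799, 0.1001, 0.0045]
ee_rot: [[-0.976, 0.216, 0.001], [0.216, 0.976, 0.0], [-0.001, 0.0, -1.0]]
wrist_force: [-0.1, -0.1, 0.0]
gripper_width: 0.444
gripper_force: 0.0
```

apply_moves:
  moves:
    - [[0,0,-0.03],0]
    - [[0,0,-0.04],0]
    - [[0,0,-0.04],0]
    - [[0,0,-0.04],0]
    - [[0,0,0],0]

```text
time_s: 21.25
tcp_pos: [0.5848, 0.1014, 0.164]
ee_rot: [[-0.977, 0.215, 0.017], [0.215, 0.977, 0.005], [-0.016, 0.008, -1.0]]
wrist_force: [1.0, 1.1, 0.0]
gripper_width: 0.569
gripper_force: 0.0
```

```bash
python3 - <<'E'
from h import *
np.set_printoptions(precision=3,suppress=True)
w=imaging.capture("wrist");s=imaging.capture("scene");t=imaging.capture("top");st=r.sense();T=st["tcp_pos"];R=st["ee_rot"];print(T,st["wrist_force"],st["time_s"],st["gripper_width"],st["joints"])
for p,n in((w,"w"),(s,"s"),(t,"t")):
    for k,z in(("lever",0),("lever_tip",.01),("paddle_handle_end",.016),("paddle_blade_end",.011),("paddle",.006)):
        for d in models.place_of(p,k)[:3]:
            if n=="w" and "pad" in k: continue
            uv=np.array(d["at"])*[640,400];X=onz(p,uv,z);print(n,k,uv,round(d["confidence"],2),X,"bin",B.T@(X-b))
for d in models.cut_out(t,"paddle")[:2]:
    v,u=np.nonzero(d["region"]);rc=cv2.minAreaRect(np.c_[u,v].astype(np.float32));bx=cv2.boxPoints(rc)
    print(d["confidence"],len(u),rc,[B.T@(onz(t,q,.026)-b) for q in bx])
E
```

```text
[0.579 0.1   0.155] [ 0.309  0.848 -0.528] 21.4 0.5734644081511555 [  25.557   21.649  -10.487   -0.033  -57.794 -128.063]
w lever [293.184   0.   ] 0.77 [0.431 0.118 0.   ] bin [-0.1   0.23  0.  ]
w lever [309.312 155.4  ] 0.74 [0.564 0.102 0.   ] bin [0.033 0.244 0.   ]
w lever_tip [311.872  75.6  ] 0.78 [0.494 0.12  0.01 ] bin [-0.039  0.246  0.01 ]
s lever [360.896 228.8  ] 0.94 [0.433 0.114 0.   ] bin [-0.097  0.227  0.   ]
s lever [489.408 232.08 ] 0.86 [0.235 0.39  0.   ] bin [-0.35   0.454  0.   ]
s lever [324.288 248.32 ] 0.67 [0.563 0.09  0.   ] bin [0.035 0.232 0.   ]
s lever_tip [515.328 223.6  ] 0.98 [0.169 0.433 0.01 ] bin [-0.423  0.481  0.01 ]
s lever_tip [382.912 231.4  ] 0.77 [0.419 0.174 0.01 ] bin [-0.124  0.283  0.01 ]
s lever_tip [349.696 232.92 ] 0.76 [0.479 0.109 0.01 ] bin [-0.051  0.233  0.01 ]
s paddle_handle_end [470.4  303.68] 0.67 [0.54  0.471 0.016] bin [-0.07   0.6    0.016]
s paddle [281.6 210.4] 0.42 [ 0.503 -0.112  0.006] bin [0.021 0.022 0.006]
t lever [205.888 283.32 ] 0.71 [0.227 0.391 0.   ] bin [-0.358  0.454  0.   ]
t lever [286.592 188.12 ] 0.65 [0.56  0.108 0.   ] bin [0.029 0.249 0.   ]
t lever_tip [189.824 296.8  ] 0.87 [0.182 0.444 0.01 ] bin [-0.413  0.496  0.01 ]
t lever_tip [263.68 222.8 ] 0.73 [0.438 0.188 0.01 ] bin [-0.109  0.301  0.01 ]
t lever_tip [283.2  210.08] 0.43 [0.482 0.119 0.01 ] bin [-0.05   0.243  0.01 ]
t paddle_handle_end [357.888 167.92 ] 0.64 [ 0.629 -0.146  0.016] bin [0.151 0.016 0.016]
t paddle [352.32 203.28] 0.46 [ 0.505 -0.125  0.006] bin [0.025 0.009 0.006]
0.7 203 ((354.0961608886719, 191.51922607421875), (5.88348388671875, 36.28148651123047), 11.309932708740234) [array([0.001, 0.023, 0.026]), array([0.129, 0.024, 0.026]), array([0.129, 0.003, 0.026]), array([0.001, 0.002, 0.026])]
```

apply_moves:
  moves:
    - [[-0.0103,-0.0388,0],0]
    - [[-0.0103,-0.0388,0],0]
    - [[-0.0103,-0.0388,0],0]
    - [[-0.0103,-0.0388,0],0]
    - [[-0.0103,-0.0388,0],0]
  hand: 0.05

```text
time_s: 22.62
tcp_pos: [0.5878, -0.1021, 0.1545]
ee_rot: [[-0.976, 0.216, 0.0], [0.216, 0.976, -0.0], [-0.0, 0.0, -1.0]]
wrist_force: [1.0, 0.1, 1.3]
gripper_width: 0.574
gripper_force: 0.0
```

apply_moves:
  moves:
    - [[-0.0103,-0.0388,0],0]
    - [[0,0,0],0]
    - [[0,0,0],0]

```text
time_s: 22.87
tcp_pos: [0.5892, -0.1428, 0.154]
ee_rot: [[-0.975, 0.221, -0.0], [0.221, 0.975, 0.0], [0.0, 0.0, -1.0]]
wrist_force: [-0.3, 0.5, -0.1]
gripper_width: 0.578
gripper_force: 0.0
```

```bash
python3 - <<'E'
from h import *
np.set_printoptions(precision=3,suppress=True)
w=imaging.capture("wrist");s=imaging.capture("scene");st=r.sense();T=st["tcp_pos"];R=st["ee_rot"];print(T,st["time_s"],st["gripper_width"],"bin",B.T@(T-b))
for d in models.cut_out(w,"paddle")[:2]:
    m=d["region"];v,u=np.nonzero(m);print(d["confidence"],len(u),u.min(),u.max(),v.min(),v.max())
    for row in range(v.min()+3,v.max(),15):
        c=np.nonzero(m[row])[0]
        if len(c): L=B.T@(onz(w,(c.min(),row),.026)-b);H=B.T@(onz(w,(c.max()+1,row),.026)-b);print(row,c.min(),c.max(),L[:2],H[:2])
for k in("paddle_handle_end","paddle","paddle_blade_end"):
    for p in(w,s):
        for d in models.place_of(p,k)[:2]: uv=np.array(d["at"])*[640,400];print(k,uv,d["confidence"],B.T@(onz(p,uv,.016)-b))
for d in models.cut_out(s,"paddle")[:2]:
    m=d["region"];v,u=np.nonzero(m);i=u.argmin();print(d["confidence"],len(u),B.T@(onz(s,(u.min(),v[i]),.026)-b))
E
```

```text
[ 0.589 -0.14   0.154] 22.9667 0.570526626268892 bin [0.111 0.013 0.154]
0.6 4197 301 329 41 214
44 301 326 [-0.006 -0.   ] [-0.006  0.02 ]
59 302 327 [0.005 0.001] [0.005 0.021]
74 303 326 [0.016 0.001] [0.016 0.021]
89 303 327 [0.028 0.001] [0.028 0.021]
104 303 327 [0.04  0.001] [0.04  0.021]
119 305 327 [0.052 0.002] [0.052 0.022]
134 305 328 [0.064 0.002] [0.064 0.022]
149 306 329 [0.077 0.003] [0.077 0.023]
164 305 329 [0.09  0.002] [0.09  0.023]
179 306 329 [0.103 0.003] [0.103 0.024]
194 307 328 [0.117 0.003] [0.117 0.023]
209 307 329 [0.131 0.003] [0.131 0.024]
paddle_handle_end [319.68 212.6 ] 0.84 [0.137 0.015 0.016]
paddle_handle_end [325.184 250.2  ] 0.16 [0.051 0.256 0.016]
paddle [315.712  69.72 ] 0.83 [0.012 0.011 0.016]
paddle [280.   209.28] 0.36 [0.029 0.028 0.016]
paddle [164.608 202.08 ] 0.36 [ 0.268 -0.219  0.016]
0.53 314 [-0.032 -0.42   0.026]
```

The wrist mask puts the handle at bin x −6 to 137 mm with its centre at y = 13 mm, 20 mm wide as specified, and right under the gripper. Descending and gripping.

apply_moves:
  moves:
    - [[0,0,0.035],0]
    - [[0,0,0.035],0]
    - [[0,0,0.035],0]
    - [[0,0,0.025],0]
    - [[0,0,0.012],0]

```text
time_s: 23.78
tcp_pos: [0.587, -0.1403, 0.0085]
ee_rot: [[-0.976, 0.217, -0.006], [0.217, 0.976, 0.0], [0.006, -0.001, -1.0]]
wrist_force: [-0.2, 0.4, 0.1]
gripper_width: 0.578
gripper_force: 0.0
```

apply_moves:
  moves:
    - [[0,0,0],0]
    - [[0,0,0],0]
    - [[0,0,0],0]
    - [[0,0,0],0]
    - [[0,0,0],0]
  hand: 0.0

```text
time_s: 24.2
tcp_pos: [0.5907, -0.1406, 0.0141]
ee_rot: [[-0.976, 0.216, 0.004], [0.216, 0.976, -0.0], [-0.003, 0.001, -1.0]]
wrist_force: [-0.2, -0.6, -0.4]
gripper_width: 0.279
gripper_force: 0.0
```

apply_moves:
  moves:
    - [[0,0,0],0]
    - [[0,0,0],0]
    - [[0,0,0],0]

```text
time_s: 24.45
tcp_pos: [0.5905, -0.1408, 0.0138]
ee_rot: [[-0.976, 0.216, 0.002], [0.216, 0.976, -0.0], [-0.002, 0.0, -1.0]]
wrist_force: [-0.9, -0.2, 5.9]
gripper_width: 0.225
gripper_force: 29.9
```

apply_moves:
  moves:
    - [[0,0,-0.008],0]
    - [[0,0,-0.008],0]
    - [[0,0,-0.008],0]
    - [[0,0,-0.008],0]
    - [[0,0,-0.004],0]

```text
time_s: 24.87
tcp_pos: [0.5902, -0.1407, 0.0498]
ee_rot: [[-0.976, 0.216, 0.002], [0.216, 0.976, -0.0], [-0.002, 0.0, -1.0]]
wrist_force: [0.9, -0.6, -1.8]
gripper_width: 0.224
gripper_force: 29.9
```

```bash
python3 - <<'E'
from h import *
np.set_printoptions(precision=3,suppress=True)
st=r.sense();T=st["tcp_pos"];print(T,st["wrist_force"],st["moment"],st["time_s"],st["gripper_width"],"bin",B.T@(T-b))
E
```

```text
[ 0.59  -0.141  0.05 ] [ 0.928 -0.624 -1.761] [-0.129 -0.193 -0.04 ] 24.8667 0.22370498258004798 bin [0.112 0.013 0.05 ]
```

apply_moves:
  moves:
    - [[0,0,-0.004],0]
    - [[0,0,-0.004],0]
    - [[0,0,-0.004],0]
    - [[0,0,0],0]

```text
time_s: 25.2
tcp_pos: [0.5897, -0.1407, 0.0609]
ee_rot: [[-0.976, 0.217, 0.001], [0.217, 0.976, -0.0], [-0.001, 0.0, -1.0]]
wrist_force: [0.6, -0.2, -1.4]
gripper_width: 0.222
gripper_force: 30.0
```

apply_moves:
  moves:
    - [[0,0,-0.005],0]
    - [[0,0,-0.005],0]
    - [[0,0,-0.005],0]
    - [[0,0,0],0]

```text
time_s: 25.53
tcp_pos: [0.5901, -0.1406, 0.0764]
ee_rot: [[-0.976, 0.216, 0.002], [0.216, 0.976, -0.0], [-0.002, 0.0, -1.0]]
wrist_force: [-0.7, -0.1, -2.0]
gripper_width: 0.225
gripper_force: 30.0
```

```bash
cat > pad.py <<'E'
from h import *
np.set_printoptions(precision=3,suppress=True)
w=imaging.capture("wrist");s=imaging.capture("scene");t=imaging.capture("top");st=r.sense();T=st["tcp_pos"];R=st["ee_rot"]
print(T,st["wrist_force"],st["moment"],st["time_s"],"bin",B.T@(T-b),st["joints"])
f=R.T
for n,p in(("w",w),("s",s),("t",t)):
    for k in("paddle_handle_end","paddle_blade_end"):
        for d in models.place_of(p,k)[:2]: print(n,k,np.array(d["at"])*[640,400],round(d["confidence"],2))
# prediction: paddle pinned at grip, pitched by th (blade down)
for th in(0,6,12,18,25,40,60,90):
    a_=np.radians(th);c,s_=np.cos(a_),np.sin(a_);L=np.array
    print(th,*[px(p,T+R@L([l*c,0,-.004+l*s_])) for p in(w,s,t) for l in(-.025,.225)],"blade z",T[2]+.004-.225*s_)
for d in models.cut_out(w,"paddle")[:1]:
    m=d["region"];v,u=np.nonzero(m);print(d["confidence"],[(row,(m[row]).sum()) for row in range(v.min(),v.max(),15)])
E
python3 pad.py
```

```text
[ 0.59  -0.141  0.075] [-0.266 -1.061 -1.568] [-0.067 -0.16  -0.032] 25.6833 bin [0.111 0.013 0.075] [   1.87    28.134  -12.88     0.001  -48.958 -104.38 ]
w paddle_handle_end [317.184 295.2  ] 0.79
s paddle_handle_end [243.392 201.8  ] 0.86
s paddle_handle_end [420.48 228.  ] 0.69
0 [314.737 293.883] [ 314.176 -376.755] [242.819 200.497] [316.112 172.256] [359.943 169.899] [344.815 242.025] blade z 0.0794867153062481
6 [314.727 296.401] [ 314.398 -292.178] [242.777 199.644] [315.877 179.411] [360.016 169.84 ] [344.384 241.466] blade z 0.055967811071026066
12 [314.715 298.495] [ 314.559 -225.902] [242.823 198.765] [314.999 186.64 ] [360.073 169.86 ] [344.117 240.233] blade z 0.03270658487225224
18 [314.704 300.123] [ 314.68  -171.787] [242.958 197.869] [313.498 193.883] [360.112 169.958] [344.009 238.367] blade z 0.009957891571884925
25 [314.689 301.382] [ 314.786 -119.222] [243.225 196.818] [310.991 202.278] [360.134 170.173] [344.077 235.451] blade z -0.015602393585409283
40 [314.658 301.507] [314.939 -30.743] [244.176 194.612] [303.051 219.683] [360.097 170.977] [344.875 226.859] blade z -0.06514049687322324
60 [314.618 295.707] [315.054  58.869] [246.138 191.996] [287.672 240.518] [359.87  172.696] [347.14  211.511] blade z -0.1153690005452506
90 [314.575 274.771] [315.133 167.013] [250.038 189.406] [256.92  263.169] [359.215 176.207] [352.476 183.536] blade z -0.1455132846937519
0.64 [(11, np.int64(2)), (26, np.int64(41)), (41, np.int64(41)), (56, np.int64(42)), (71, np.int64(42)), (86, np.int64(42)), (101, np.int64(42)), (116, np.int64(42)), (131, np.int64(42)), (146, np.int64(42)), (161, np.int64(42)), (176, np.int64(42)), (191, np.int64(42)), (206, np.int64(42)), (221, np.int64(42)), (236, np.int64(42)), (251, np.int64(40)), (266, np.int64(0)), (281, np.int64(0)), (296, np.int64(0))]
```

```bash
python3 - <<'E'
from h import *
np.set_printoptions(precision=1,suppress=True,linewidth=220)
w=imaging.capture("wrist");st=r.sense();T=st["tcp_pos"];R=st["ee_rot"]
f=w["frame"].astype(int);hsv=cv2.cvtColor(w["frame"],cv2.COLOR_BGR2HSV)
for row in(5,15,25,40,80,120,160,200,220): print(row,[tuple(f[row,c]) for c in(280,300,315,330,350)]);g=np.abs(np.diff(f[row,260:370].sum(1)));i=np.argsort(g)[-4:]+260;print("   edges",sorted(i),g[np.sort(i)-260])
for th in(0,6,12,18):
    a_=np.radians(th);c,s=np.cos(a_),np.sin(a_)
    print(th,[np.r_[px(w,T+R@np.array([l*c+.0*s-(.012+.019-.019)*-s*0,-.01,-.012*c+l*s])),px(w,T+R@np.array([l*c,.01,-.012*c+l*s]))[0]] for l in(.02,.05,.08,.11)])
E
```

```text
5 [(np.int64(128), np.int64(149), np.int64(166)), (np.int64(130), np.int64(153), np.int64(168)), (np.int64(124), np.int64(147), np.int64(164)), (np.int64(119), np.int64(141), np.int64(156)), (np.int64(120), np.int64(141), np.int64(155))]
   edges [np.int64(277), np.int64(314), np.int64(315), np.int64(337)] [14 26 15 18]
15 [(np.int64(91), np.int64(103), np.int64(115)), (np.int64(103), np.int64(182), np.int64(213)), (np.int64(133), np.int64(226), np.int64(232)), (np.int64(114), np.int64(198), np.int64(226)), (np.int64(83), np.int64(95), np.int64(105))]
   edges [np.int64(294), np.int64(295), np.int64(335), np.int64(336)] [88 69 76 86]
25 [(np.int64(98), np.int64(114), np.int64(125)), (np.int64(129), np.int64(223), np.int64(233)), (np.int64(132), np.int64(226), np.int64(233)), (np.int64(122), np.int64(212), np.int64(233)), (np.int64(85), np.int64(100), np.int64(109))]
   edges [np.int64(294), np.int64(295), np.int64(335), np.int64(336)] [99 67 68 91]
40 [(np.int64(141), np.int64(165), np.int64(180)), (np.int64(131), np.int64(225), np.int64(234)), (np.int64(138), np.int64(229), np.int64
[... 1588 characters left out ...]
np.int64(143), np.int64(198)), (np.int64(75), np.int64(132), np.int64(185)), (np.int64(89), np.int64(102), np.int64(115))]
   edges [np.int64(295), np.int64(297), np.int64(332), np.int64(334)] [37 29 26 34]
0 [array([293.5, 220.2, 336.2]), array([292.3, 156.5, 337.3]), array([290.9,  85.6, 338.5]), array([289.4,   6.2, 339.8])]
6 [array([293.8, 218.9, 335.9]), array([293. , 155.3, 336.5]), array([292.3,  87.5, 337.2]), array([291.4,  15. , 337.9])]
12 [array([294.1, 217.9, 335.6]), array([293.8, 155.3, 335.8]), array([293.5,  91.1, 336.1]), array([293.2,  25.3, 336.3])]
18 [array([294.4, 217.4, 335.3]), array([294.5, 156.3, 335.2]), array([294.6,  96.1, 335. ]), array([294.8,  36.8, 334.8])]
```

The handle edges keep a constant 41 px width along the image, which matches a tilt of about 16°. So the handle is raised with the blade end low, as wanted. Drawing it out lengthwise.

apply_moves:
  moves:
    - [[-0.012,0,-0.0036],0]
    - [[-0.012,0,-0.0036],0]
    - [[-0.012,0,-0.0036],0]
    - [[0,0,0],0]

```text
time_s: 26.42
tcp_pos: [0.6273, -0.1489, 0.0868]
ee_rot: [[-0.976, 0.216, 0.004], [0.216, 0.976, -0.001], [-0.004, -0.0, -1.0]]
wrist_force: [0.6, 0.1, -1.3]
gripper_width: 0.228
gripper_force: 30.0
```

apply_moves:
  moves:
    - [[-0.012,0,-0.0036],0]
    - [[-0.012,0,-0.0036],0]
    - [[-0.012,0,-0.0036],0]
    - [[0,0,0],0]

```text
time_s: 26.75
tcp_pos: [0.6616, -0.1566, 0.0972]
ee_rot: [[-0.976, 0.216, 0.002], [0.216, 0.976, -0.001], [-0.003, -0.0, -1.0]]
wrist_force: [0.7, -0.4, -0.9]
gripper_width: 0.225
gripper_force: 30.0
```

```bash
python3 pad.py
```

```text
[ 0.659 -0.156  0.096] [ 0.082  0.404 -1.352] [-0.104 -0.199  0.061] 26.9 bin [0.182 0.013 0.096] [   0.316   32.848   -0.598   -0.038  -56.664 -102.827]
w paddle_handle_end [317.12 297.6 ] 0.91
s paddle_handle_end [218.304 204.8  ] 0.55
s paddle_blade_end [296.   188.32] 0.71
t paddle_handle_end [429.632 154.6  ] 0.57
t paddle_blade_end [347.52 220.8 ] 0.81
0 [314.687 289.32 ] [ 314.328 -390.598] [218.538 202.744] [296.534 173.171] [364.891 148.749] [349.641 221.41 ] blade z 0.10015225369995889
6 [314.674 291.794] [ 314.541 -303.073] [218.468 201.862] [296.468 180.553] [364.974 148.651] [349.128 221.176] blade z 0.07663334946473686
12 [314.661 293.841] [ 314.692 -234.809] [218.492 200.953] [295.715 188.01 ] [365.04  148.634] [348.784 220.249] blade z 0.05337212326596304
18 [314.647 295.419] [ 314.804 -179.282] [218.611 200.027] [294.296 195.483] [365.088 148.696] [348.604 218.67 ] blade z 0.030623429965595722
25 [314.631 296.617] [ 314.901 -125.528] [218.868 198.938] [291.83  204.144] [365.12 148.87] [348.595 216.06 ] blade z 0.005063144808301515
40 [314.597 296.605] [315.034 -35.453] [219.83  196.651] [283.789 222.109] [365.102 149.598] [349.256 208.014] blade z -0.04447495847951244
60 [314.555 290.619] [315.124  55.271] [221.87  193.934] [267.877 243.654] [364.894 151.245] [351.402 193.144] blade z -0.0947034621515398
90 [314.517 269.447] [315.169 164.134] [226.001 191.232] [235.521 267.216] [364.245 154.731] [356.698 165.326] blade z -0.12484774630004111
0.55 [(0, np.int64(42)), (15, np.int64(41)), (30, np.int64(42)), (45, np.int64(42)), (60, np.int64(42)), (75, np.int64(42)), (90, np.int64(42)), (105, np.int64(42)), (120, np.int64(42)), (135, np.int64(42)), (150, np.int64(42)), (165, np.int64(42)), (180, np.int64(42)), (195, np.int64(42)), (210, np.int64(42)), (225, np.int64(41)), (240, np.int64(40)), (255, np.int64(40)), (270, np.int64(0)), (285, np.int64(0)), (300, np.int64(40))]
```

apply_moves:
  moves:
    - [[-0.012,0,-0.0036],0]
    - [[-0.012,0,-0.0036],0]
    - [[-0.012,0,-0.0036],0]
    - [[-0.012,0,-0.0036],0]
    - [[-0.012,0,-0.0036],0]

```text
time_s: 27.67
tcp_pos: [0.7188, -0.1693, 0.115]
ee_rot: [[-0.976, 0.217, -0.0], [0.217, 0.976, 0.0], [0.0, 0.0, -1.0]]
wrist_force: [0.0, -0.2, -0.8]
gripper_width: 0.228
gripper_force: 30.0
```

apply_moves:
  moves:
    - [[-0.012,0,-0.0036],0]
    - [[0,0,0],0]
    - [[0,0,-0.01],0]
    - [[0,0,-0.015],0]
    - [[0,0,-0.02],0]

```text
time_s: 28.08
tcp_pos: [0.7283, -0.1715, 0.1623]
ee_rot: [[-0.976, 0.217, -0.005], [0.217, 0.976, 0.001], [0.005, -0.0, -1.0]]
wrist_force: [0.2, 1.1, -2.5]
gripper_width: 0.224
gripper_force: 30.0
```

apply_moves:
  moves:
    - [[0,0,-0.02],0]
    - [[0,0,-0.02],0]
    - [[0,0,-0.02],0]
    - [[0,0,-0.02],0]
    - [[0,0,-0.01],0]

```text
time_s: 28.5
tcp_pos: [0.7301, -0.172, 0.2576]
ee_rot: [[-0.976, 0.216, 0.004], [0.216, 0.976, -0.001], [-0.005, -0.0, -1.0]]
wrist_force: [0.7, -0.2, -1.5]
gripper_width: 0.224
gripper_force: 30.0
```

apply_moves:
  moves:
    - [[0,0,0],0]
    - [[0,0,0],0]
    - [[0,0,0],0]
    - [[0,0,0],0]

```text
time_s: 28.83
tcp_pos: [0.7293, -0.1716, 0.2513]
ee_rot: [[-0.976, 0.217, -0.004], [0.217, 0.976, 0.001], [0.004, -0.0, -1.0]]
wrist_force: [0.1, -0.5, -2.3]
gripper_width: 0.227
gripper_force: 30.0
```

```bash
python3 pad.py
```

```text
[ 0.73  -0.172  0.252] [ 0.178  0.35  -0.96 ] [-0.028 -0.213 -0.016] 28.9833 bin [0.255 0.013 0.252] [  -0.942   34.155   24.669   -0.006  -80.641 -101.566]
w paddle_handle_end [316.608 297.8  ] 0.76
s paddle_handle_end [179.072 157.48 ] 0.8
s paddle_handle_end [417.024 230.92 ] 0.6
s paddle_blade_end [270.976 149.   ] 0.91
t paddle_handle_end [195.008 162.08 ] 0.39
t paddle_blade_end [354.624 197.8  ] 0.88
t paddle_blade_end [439.68 209.2 ] 0.6
0 [314.729 297.386] [ 313.937 -377.348] [183.312 156.371] [272.008 128.685] [375.782 116.521] [359.017 196.81 ] blade z 0.25607235391366767
6 [314.719 299.964] [ 314.198 -291.926] [183.195 155.347] [272.154 137.138] [375.895 116.352] [358.294 196.969] blade z 0.23255344967844563
12 [314.707 302.116] [ 314.388 -225.18 ] [183.187 154.299] [271.522 145.608] [375.988 116.271] [357.763 196.346] blade z 0.2092922234796718
18 [314.695 303.799] [ 314.532 -170.79 ] [183.289 153.238] [270.135 154.033] [376.062 116.279] [357.423 194.986] blade z 0.1865435301793045
25 [314.68  305.118] [ 314.66  -118.038] [183.545 152.001] [267.596 163.721] [376.121 116.
[... 205 characters left out ...]
.617] [314.994  60.342] [186.838 146.46 ] [241.6   206.902] [375.963 118.762] [359.753 169.001] blade z 0.06121663806216898
90 [314.552 278.583] [315.11  168.663] [191.534 143.673] [205.411 231.438] [375.278 122.535] [365.341 139.136] blade z 0.031072353913667666
0.72 [(0, np.int64(44)), (15, np.int64(43)), (30, np.int64(42)), (45, np.int64(43)), (60, np.int64(42)), (75, np.int64(43)), (90, np.int64(43)), (105, np.int64(42)), (120, np.int64(42)), (135, np.int64(42)), (150, np.int64(44)), (165, np.int64(44)), (180, np.int64(43)), (195, np.int64(42)), (210, np.int64(42)), (225, np.int64(40)), (240, np.int64(41)), (255, np.int64(40)), (270, np.int64(0)), (285, np.int64(0)), (300, np.int64(41))]
```

apply_moves:
  moves:
    - [[0,0,0],0]
    - [[0,0,0],0]
    - [[0,0,0],0]
    - [[0,0,0],0]
    - [[0,0,0],0]

```text
time_s: 29.75
tcp_pos: [0.7301, -0.1718, 0.2535]
ee_rot: [[-0.976, 0.217, 0.0], [0.217, 0.976, 0.0], [0.0, 0.0, -1.0]]
wrist_force: [0.5, 0.2, -1.8]
gripper_width: 0.225
gripper_force: 30.0
```

```bash
python3 - <<'E'
from h import *
np.set_printoptions(precision=3,suppress=True)
s=imaging.capture("scene");t=imaging.capture("top");print(r.sense()["tcp_pos"],r.sense()["joint_velocities"])
o=[]
for n,p in(("s",s),("t",t)):
    d=models.place_of(p,"paddle_blade_end")[0];uv=np.array(d["at"])*[640,400];o.append((p,uv));print(n,uv)
    for k in("tab_left","tab_right","lever"):
        print(n,k,[np.round(np.array(d["at"])*[640,400],1) for d in models.place_of(p,k)[:3]])
    print([px(p,hat(.118,y,.064,3.1)) for y in(.076,-.076)])
print("blade end",tri(o))
E
```

```text
[ 0.73  -0.172  0.253] [-0.078 -0.027 -0.001  0.006 -0.046  0.033]
s [271.68 149.2 ]
s tab_left [array([332.2, 176.8]), array([472. , 306.2])]
s tab_right [array([300.7, 163.6])]
s lever [array([362.1, 228.3]), array([488.2, 229.7]), array([326. , 252.3])]
[array([333.651, 178.294]), array([301.648, 159.903])]
t [357.888 195.6  ]
t tab_left [array([194.1, 162. ]), array([369.1, 253.8])]
t tab_right [array([371.2, 254.6])]
t lever [array([284.6, 185. ]), array([204.8, 282.7]), array([282.1, 225.4])]
[array([325.606, 242.115]), array([369.806, 251.618])]
blade end [ 0.517 -0.124  0.2  ]
```

The blade end is at z = 0.20 m and steady, the hatch is folded back, and the lever lies on the table. Handing in.

```bash
python3 -c "
from station import r
print(r.finish_job())"
```

```text
the job is handed in; nothing more can be done
None
```

I handed the job in at about 30 s, without seeing a verdict. At the last check the hatch was folded back on the cover, the lever lay flat and released on the table, and the gripper held the paddle steady, its lower end about 0.20 m up (0.12 m needed). I steered clear of the bystanders but did not re-measure them afterwards.

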